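# Put the two-way radio and its spare battery on charge

## Robot

A 6-joint arm with a two-finger parallel gripper is mounted at the origin on a cart in front of the work surface, level with it; the furniture and walls round the work are solid. World frame = base frame: x ahead of the robot, y to its left, z up, the work surface at z = 0. Lengths are in m, angles in rad, forces in N, time in s.
With the tool pointing down it reaches from about 0.275 to 0.85 m from the base axis. Payload 5.2 kg.
Tool frame: the origin (TCP) lies midway between the tips of the shut fingers; the grasp point (between the pads) lies 19 mm behind it; z points along the fingers, y is the line along which they close (so a half turn about z gives the same grasp; the last joint's range is limited). The gripper opens to 85 mm and grips with 20 to 120 N. Pads are 22 mm wide; open, the fingers measure 114 mm over their backs; the gripper's body (76 mm by 85 mm) begins 54 mm behind the grasp point. The pads swing forward as they close: fully open they stand 13 mm farther back than shut.
Start: joints at [-1.474, 0.259, 1.535, -0, 1.348, -0.203], TCP at [0.162, -0.525, 0.231] pointing down, gripper open.
Joint ranges: [-3.14, 3.14], [-0.91, 2.08], [0.19, 2.58], [-1.22, 4.36], [0.22, 2.71], [-3.12, 3.12]. Speed limits (rad/s): [2.57, 2.57, 3.14, 3.14, 3.14, 3.14].

## Interface

Orientations are given as a unit quaternion [w, x, y, z].
In Python, from station import env, capture gives the robot as it stands.
- The arm moves only by the tool apply_moves, never from a script. Its argument "commands" is a list of rows, each a list of 6 numbers: the shift along the tool's x, y, z scaled (see below), then the turn, a rotation vector about the tool's x, y, z scaled (see below). In form: [[tx, ty, tz, ax, ay, az], ...]. A call has 1 to 20 rows; each row shifts and turns the commanded pose from where the row before left it, along the tool's axes as they then stand; what a row does not reach is not made up. The controller multiplies each number of a shift by 20 mm and each number of a turn by 5 degrees. A row lasts 1/12 s, in which the tool goes at most 41.7 mm and 7.16 degrees, less where a joint would pass 70% of its speed; a pose out of reach is approached as far as the arm can. A call with a number of a shift or a turn outside -1 to 1 is refused whole. A call with a gripper value outside its range is refused whole. "jaw" is the opening, from 0 (shut) to 1 (fully open), set as the call begins (left out, the last holds). The fingers move at their own pace and stop on an object; "force" is the grip in N (left out, the last holds). Time passes only in rows, so rows that do not move let the fingers close. It gives the time, the measured TCP pose, the force, the opening and the grip force at its end, in the units of the state.
- env.sense(): the state, without advancing time (a new reading comes with each control period).
- capture(name): name is "scene" or "top" or "wrist"; returns a dict with "pixels" (400x640x3 uint8, red, green, blue), "fx", "fy", "cx", "cy" (pixels), "world_from_camera" (4x4, takes a point from camera to world coordinates). Camera axes: x right, y down, z forward; pixel columns grow to the right and rows downward; lengths in m; the calibration is good to about 2 mm. A picture is of the moment at which its call begins. There is no depth.
- env.job_done(): hands the job in; it is judged then, once.
The state is a dict: "time_s": time; "qpos": joint angles; "qvel": joint speeds; "effort": joint torques, N m; "eef_pos": TCP position; "orientation": TCP orientation; "ft_force": force on the tool from outside, world axes, zero at the start; "ft_torque": the same for the moment, N m; "width": finger opening in m; "grasp_force": force on a finger pad.
Only numpy, scipy, OpenCV 4.12 (cv2) and the standard library are available. Lean on these libraries where they do the work, as an engineer would, in place of code of your own. Each camera call takes 0.05 s, during which the arm holds its last target. There are 200 camera calls.

## Task

Put the packing room's two-way radio away for the night: stand the spare battery, contact end down, in the rear slot of the desktop charger, and the radio, antenna up and speaker facing the front of the charger, in the front pocket, both all the way down. Leave the radio switched off, so that it charges properly: turn the knob beside its antenna fully counter-clockwise (seen from the antenna end). Do not disturb the stapler and the roll of tape.

Things in the scene. Friction and masses are not known exactly. Their poses are not given: they have to be found in the camera images.
- charger: Grey desktop charger fixed to the table, 94 (x) by 86 (y) mm, rim 44 mm high; in front a sloping lamp panel 24 mm long, up to 26 mm high. Origin: middle of its underside, on the table; -x is its front (towards the robot), z up. Two openings, each 62 mm along y, 34 mm deep, with a 4 mm 45-degree lead-in: front radio pocket, 40 mm along x; rear battery slot, 24 mm along x; 8 mm wall between.
- radio_pocket (a point): Middle of the floor of the charger's front pocket, at (-16, 0, 10) mm in the charger's frame; axes as the charger's.
- battery_slot (a point): Middle of the floor of the charger's rear slot, at (24, 0, 10) mm in the charger's frame; axes as the charger's.
- radio: Black two-way radio, 0.24 kg, starts lying on its back, antenna roughly to the robot. Case 125 (x) by 58 (y) by 36 (z) mm; +x antenna end, +z speaker face (display, keys, grille). Origin: middle of the back face (table level as it lies); the case reaches 62.5 mm either way in x. On the +x end: antenna, 15 mm thick, 51 mm long, at y = +20, z = 18 mm; round knob at y = -19, z = 18 mm.
- radio_base (a point): Middle of the radio's bottom end, at (-62.5, 0, 18) mm in the radio's frame; axes as the radio's. It comes to rest on the pocket floor.
- radio_face (a point): Middle of the radio's speaker face, at (0, 0, 36) mm in the radio's frame.
- knob_top (a point): Centre of the top of the radio's knob, at (78.5, -19, 18) mm in the radio's frame. The knob is a ribbed cylinder 16 mm in diameter; it stands 16 mm out of the case's +x end and turns about the radio's x axis.
- radio_knob (a joint): Angle of the radio's knob, rad: 0 is off, at the stop, with the white line on the knob at the white dot on the speaker side; grows clockwise as seen looking down on the antenna end, to 4.4 at the loud stop; starts 0.7 to 1.2. Stays where it is left; friction about 0.02 Nm.
- battery: Black spare battery, 0.13 kg, starts lying flat, latch end roughly to the robot. Slab 105 (x) by 58 (y) by 20 (z) mm; origin: middle of its underside as it lies. +x: latch end with a grey tab 8 mm long, 24 mm wide, 7 mm thick; -x: contact end with three brass contacts on its edge and upper face. Either broad face may look forward in the slot.
- battery_base (a point): Middle of the battery's contact end, at (-52.5, 0, 10) mm in the battery's frame; axes as the battery's. It comes to rest on the slot floor.
- stapler: Red and black stapler, 138 mm long, 48 mm high, loose on the table left of and behind the charger; not to be disturbed.
- masking_roll: Flat roll of masking tape, 100 mm across, 25 mm high, loose on the table right of and behind the charger; not to be disturbed.
Not all that is in view belongs to the job. Leave any blue or yellow look-alike of the radio alone.

How it is judged:
At the end, for the whole second after the job is handed in: Radio upright in the front pocket, speaker to the front, and battery upright, contacts down, in the rear slot: each within 0.12 rad of upright, its base within 4 mm of the floor's height and 6 mm of its middle, at rest; knob within 0.15 rad of off (z of radio_base in the frame of radio_pocket between -0.004 and 0.004 m and horizontal distance between radio_base and radio_pocket below 0.006 m and angle between each of radio, battery's own x axis and vertical below 0.12 rad and linear speed of each of radio, battery below 0.02 m/s and x of radio_face in the frame of radio_pocket below -0.01 m and z of battery_base in the frame of battery_slot between -0.004 and 0.004 m and horizontal distance between battery_base and battery_slot below 0.006 m and value of joint radio_knob below 0.15 rad); the robot touches nothing.
It fails at once if the stapler is pushed more than 30 mm from where it lay (distance of stapler from where it was at the start of the episode above 0.03 m).
It fails at once if the masking tape is pushed more than 30 mm from where it lay (distance of masking_roll from where it was at the start of the episode above 0.03 m).
It also fails if it takes over 72 s, if anything falls off the work surface, if the arm or the gripper's body presses on something with over 40 N, if the wrist force passes 120 N, or if a joint passes its speed limit or range.

## Working session

There is one attempt and no reset: what is moved stays moved. The work goes in short steps, Python scripts to look and compute and a tool call to move; the robot and the scene stay as the last step left them, time stands still between calls to the robot, and variables do not carry over. Pictures are saved under pics/ and viewed, at most 10 in all, crops included, and the job is handed in when it is done.

Besides the shell and the picture viewer there is one more tool, called after "Emit:" as name(argument=value, ...) on one line, values as JSON. apply_moves: Moves the arm, as the interface text tells. Shifts and turns lie within -1 to 1; 1 stands for 20 mm of shift or 5 degrees of turn. Its arguments: {"type":"object","properties":{"commands":{"type":"array"},"jaw":{"type":"number"},"force":{"type":"number"}},"required":["commands"]}

```bash
ls; mkdir -p pics; cat > h.py <<'E'
import numpy as np, cv2
from station import env, capture
def snap(n,f):
    c=capture(n); im=cv2.cvtColor(c['pixels'],cv2.COLOR_RGB2BGR); cv2.imwrite('pics/'+f+'.png',im)
    np.savez('pics/'+f+'.npz',K=np.array([c['fx'],c['fy'],c['cx'],c['cy']]),T=c['world_from_camera']); return im
def ray(f,u,v):
    d=np.load('pics/'+f+'.npz'); K=d['K'];T=d['T']
    r=T[:3,:3]@np.array([(u-K[2])/K[0],(v-K[3])/K[1],1]); return T[:3,3],r/np.linalg.norm(r)
def onz(f,u,v,z):
    o,r=ray(f,u,v); return o+r*(z-o[2])/r[2]
def tri(a,ua,b,ub):
    o1,r1=ray(a,*ua);o2,r2=ray(b,*ub)
    s=np.linalg.lstsq(np.c_[r1,-r2],o2-o1,rcond=None)[0]
    p,q=o1+s[0]*r1,o2+s[1]*r2; return (p+q)/2,np.linalg.norm(p-q)
def proj(f,p):
    d=np.load('pics/'+f+'.npz'); K=d['K'];T=np.linalg.inv(d['T']); q=T[:3,:3]@np.array(p)+T[:3,3]
    return q[0]/q[2]*K[0]+K[2],q[1]/q[2]*K[1]+K[3]
E
python3 - <<'E'
from h import *
for n in ('scene','top'):
    snap(n,n+'0'); d=np.load(f'pics/{n}0.npz'); print(n,d['K'],d['T'].round(3).tolist())
print(env.sense())
E
```

```text
pics
scene [484.05830302 484.05830302 323.14423564 195.25748338] [[-0.475, -0.561, 0.678, -0.49], [-0.88, 0.299, -0.369, 0.497], [0.004, -0.772, -0.636, 1.051], [0.0, 0.0, 0.0, 1.0]]
top [500.51197516 500.51197516 317.20030558 204.53945966] [[0.273, -0.862, 0.427, -0.261], [-0.962, -0.244, 0.122, -0.332], [-0.001, -0.444, -0.896, 1.729], [0.0, 0.0, 0.0, 1.0]]
{'time_s': 0.1, 'qpos': array([-1.47382098e+00,  2.59254997e-01,  1.53599477e+00, -1.71002844e-05,
        1.34797945e+00, -2.02796665e-01]), 'qvel': array([ 0.00062663, -0.00194754, -0.00111485,  0.00116063, -0.00033056,
        0.00047253]), 'effort': array([ 1.51394786e-03, -4.46970677e+01, -2.91245931e+01, -2.45987139e-04,
        6.32627809e-03, -2.84442746e-05]), 'eef_pos': array([ 0.1623875 , -0.52498081,  0.23055748]), 'orientation': array([-8.17577365e-04,  9.88787492e-01,  1.49327242e-01,  3.49500635e-05]), 'ft_force': array([-0.04714833, -0.57549843,  0.50948982]), 'ft_torque': array([-0.00405285,  0.00970184,  0.00554988]), 'grasp_force': 0.0, 'width': 0.08537724506347683}
```

View pics/scene0.png

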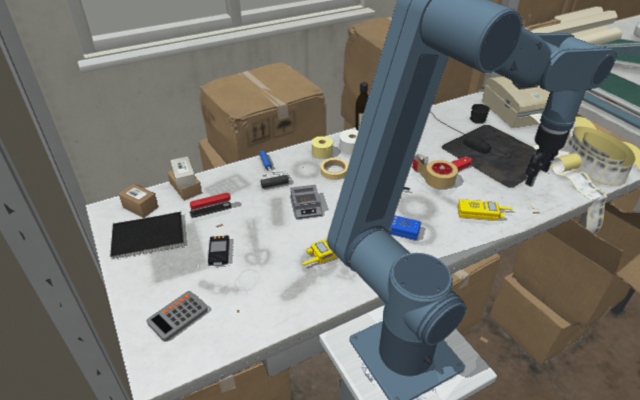

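View pics/top0.png

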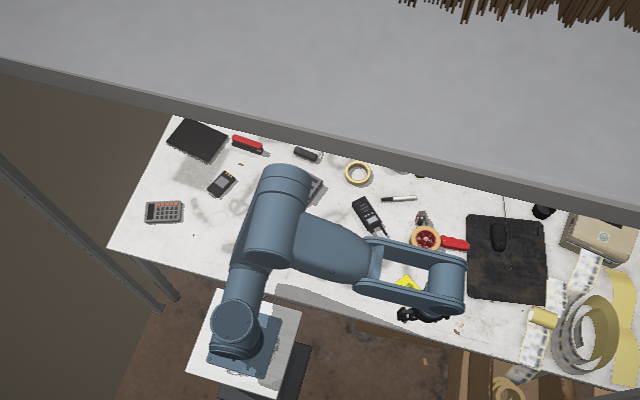

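The scene view shows the charger at (307,202), the battery at (219,250), the stapler at (210,203) and the tape at (334,168). The top view shows the battery at (221,184), the radio at (370,215) with its antenna at (386,236), the tape at (358,173) and the stapler at (248,144). The charger is mostly hidden behind the arm in the top view. Next I'll get rough positions and swing the wrist camera over.

```bash
python3 - <<'E'
from h import *
for n,f,u,v,z in [('charger','scene0',307,202,.04),('batt','scene0',219,250,.02),('stap','scene0',210,203,.03),('tape','scene0',334,168,.025),
 ('batt','top0',221,184,.02),('radio','top0',366,212,.036),('ant','top0',387,236,.018),('tape','top0',358,173,.025),('stap','top0',248,144,.03)]:
    print(n,f,onz(f,u,v,z).round(3))
snap('wrist','w0'); d=np.load('pics/w0.npz'); print(d['K'],d['T'].round(3).tolist())
for f in('scene0','top0'):
  im=cv2.imread(f'pics/{f}.png')
  c=(im[140:280,120:440] if f=='scene0' else im[120:260,140:460]); cv2.imwrite('pics/c_'+f+'.png',cv2.resize(c,None,fx=2.5,fy=2.5,interpolation=3)) 
a=cv2.imread('pics/c_scene0.png');b=cv2.imread('pics/c_top0.png');cv2.imwrite('pics/c.png',cv2.resize(np.vstack([a,b]),(686,600)))
E
```

```text
charger scene0 [ 0.583 -0.028  0.04 ]
batt scene0 [0.531 0.289 0.02 ]
stap scene0 [0.738 0.247 0.03 ]
tape scene0 [ 0.722 -0.206  0.025]
batt top0 [0.537 0.286 0.02 ]
radio top0 [ 0.565 -0.286  0.036]
ant top0 [ 0.5   -0.383  0.018]
tape top0 [ 0.727 -0.216  0.025]
stap top0 [0.734 0.242 0.03 ]
[296.36934624 296.36934624 315.2586056  202.3247715 ] [[0.295, -0.904, -0.311, 0.243], [-0.956, -0.279, -0.094, -0.502], [-0.002, 0.325, -0.946, 0.373], [0.0, 0.0, 0.0, 1.0]]
```

View pics/c.png

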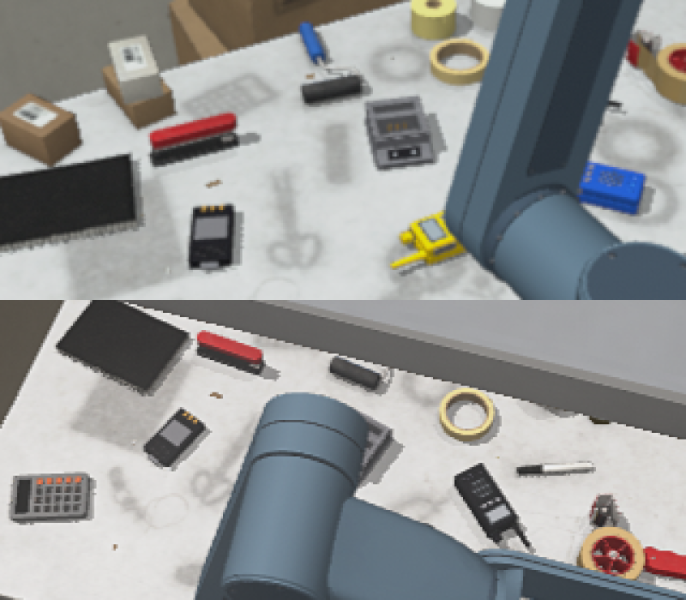

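The crop confirms which objects are which. The battery has its brass contacts on the far end and its latch towards the robot. The real radio is black, at top (366,212), with its antenna towards lower right. The blue and yellow look-alikes stay out of it. I'll move the wrist camera near the radio and charger.

Emit:
apply_moves(commands=[[0.95, -0.2, -0.1, 0, 0, 0], [0.95, -0.2, -0.1, 0, 0, 0], [0.95, -0.2, -0.1, 0, 0, 0], [0.95, -0.2, -0.1, 0, 0, 0], [0.95, -0.2, -0.1, 0, 0, 0], [0.95, -0.2, -0.1, 0, 0, 0], [0.95, -0.2, -0.1, 0, 0, 0], [0.95, -0.2, -0.1, 0, 0, 0], [0.95, -0.2, -0.1, 0, 0, 0], [0.95, -0.2, -0.1, 0, 0, 0], [0.95, -0.2, 0, 0, 0, 0], [0.95, -0.2, 0, 0, 0, 0], [0.95, -0.2, 0, 0, 0, -1], [0.95, -0.2, 0, 0, 0, -1], [0.95, -0.2, 0, 0, 0, -1], [0.95, -0.2, 0, 0, 0, -1], [0.9, -0.2, 0, 0, 0, -1], [0, 0, 0, 0, 0, -1], [0, 0, 0, 0, 0, -1], [0, 0, 0, 0, 0, -1]])

```text
time_s: 1.82
eef_pos: [0.4403, -0.3515, 0.2509]
orientation: [-0.0, 0.877, 0.481, -0.0]
ft_force: [-0.4, -0.5, -0.1]
width: 0.0854
grasp_force: 0.0
```

```bash
cat >> h.py <<'E'
def log():
    s=env.sense(); open('log.txt','a').write(repr([list(s['qpos']),list(s['eef_pos']),list(s['orientation'])])+'\n'); return s
E
python3 - <<'E'
from h import *
open('log.txt','a').write(repr([[-1.47382098,.259254997,1.53599477,-1.71e-5,1.34797945,-.202796665],[.1623875,-.52498081,.23055748],[-8.17577365e-04,.988787492,.149327242,3.495e-5]])+'\n')
s=log(); print(s['time_s'],s['qpos'].round(3),s['eef_pos'].round(4),s['orientation'].round(4))
snap('wrist','w1');snap('scene','scene1');snap('top','top1')
a=[cv2.imread(f'pics/{f}1.png') for f in('w','top')]
cv2.imwrite('pics/m1.png',np.vstack([cv2.resize(a[0],(640,400))[60:],cv2.resize(a[1][110:260,140:440],(640,320))[:260]]))
E
```

```text
1.8167 [-0.872  0.271  1.47  -0.     1.402 -0.304] [ 0.4403 -0.3515  0.2509] [-4.000e-04  8.768e-01  4.809e-01 -1.000e-04]
```

View pics/m1.png

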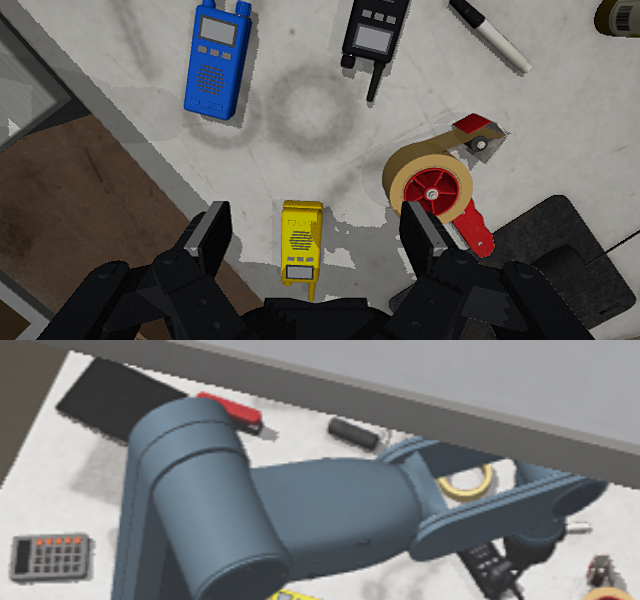

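The wrist view shows the black radio at about (375,80) in full-image coordinates, antenna tip at (371,160). The look-alikes are below and to the left. I'll move on over the radio so it and the charger come into view.

Emit:
apply_moves(commands=[[1, 0.2, 0, 0, 0, 0], [1, 0.2, 0, 0, 0, 0], [1, 0.2, 0, 0, 0, 0], [1, 0.2, 0, 0, 0, 0], [1, 0.2, 0, 0, 0, 0], [1, 0.2, 0, 0, 0, 0], [0, 0, 0, 0, 0, 0]])

```text
time_s: 2.55
eef_pos: [0.5272, -0.2618, 0.2511]
orientation: [-0.0, 0.878, 0.478, 0.001]
ft_force: [0.0, 0.3, 0.8]
width: 0.0855
grasp_force: 0.0
```

```bash

python3 - <<'E'
from h import *
s=log(); print(s['time_s'],s['qpos'].round(3),s['eef_pos'].round(4),s['orientation'].round(4))
snap('wrist','w2')
E
```

```text
2.55 [-0.651  0.316  1.407  0.002  1.418 -0.078] [ 0.5272 -0.2618  0.2511] [-4.000e-04  8.782e-01  4.784e-01  8.000e-04]
```

View pics/w2.png

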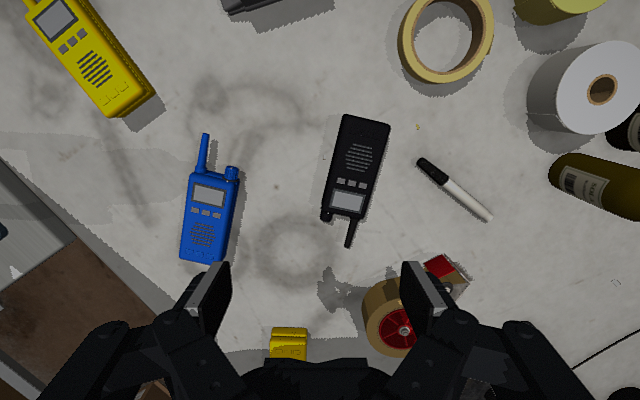

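w2 shows the black radio with its case from about (341,115)-(391,124) at the far end to (322,214)-(368,222) near the antenna, the display at (348,201) and the antenna tip at (349,246). I'll segment it and triangulate against w1.

```bash
cat >> h.py <<'E'
def dark(f,box,th=60):
    im=cv2.imread(f'pics/{f}.png'); g=im.max(2); x0,y0,x1,y1=box
    m=np.zeros_like(g); m[y0:y1,x0:x1]=(g[y0:y1,x0:x1]<th)*255
    c=max(cv2.findContours(m,cv2.RETR_EXTERNAL,cv2.CHAIN_APPROX_NONE)[0],key=cv2.contourArea); return c[:,0,:]
def display(f,box):
    c=dark(f,box,90); im=cv2.imread(f'pics/{f}.png').max(2); m=np.zeros_like(im); cv2.fillPoly(m,[c],255); m=cv2.erode(m,np.ones((5,5)))
    b=((im>90)&(m>0)).astype(np.uint8); n,l,st,ce=cv2.connectedComponentsWithStats(b); i=1+st[1:,4].argmax(); return ce[i],st[i]
E
python3 - <<'E'
from h import *
B1,B2=(330,0,415,185),(300,100,410,260)
for b,f in((B1,'w1'),(B2,'w2')):
    c=dark(f,b); print(f,c.min(0),c.max(0),cv2.contourArea(c),display(f,b))
p,e=tri('w1',display('w1',B1)[0],'w2',display('w2',B2)[0]); print('display',p,e)
c=dark('w2',B2); m=np.zeros((400,640),np.uint8); cv2.fillPoly(m,[c],255); m=cv2.morphologyEx(m,cv2.MORPH_OPEN,np.ones((17,17)))
c2=max(cv2.findContours(m,0,1)[0],key=cv2.contourArea); r=cv2.minAreaRect(c2); q=cv2.boxPoints(r); print(r)
for z in(.036,.0):
  P=np.array([onz('w2',*x,z) for x in q]); print(z,P.round(4).tolist(),[np.linalg.norm(P[i]-P[i-1]).round(4) for i in range(4)],P.mean(0))
# antenna tip
print('tip px',c[c[:,1].argmax()], onz('w2',*c[c[:,1].argmax()],.018))
for z in (.018,.036):
  P=np.array([[*onz('w2',*x,z)] for x in c[::1]])[:,:2]; print(cv2.minAreaRect(P.astype(np.float32)*1000))
E
```

```text
w1 [341   0] [414 161] 6597.5 (array([372.48067227,  98.62689076]), array([356,  86,  35,  26, 595], dtype=int32))
w2 [320 114] [390 247] 4926.0 (array([346.73943662, 200.73239437]), array([332, 191,  31,  20, 426], dtype=int32))
display [ 0.54161196 -0.31510738  0.03696335] 0.00010748905273741054
((354.61767578125, 168.0294189453125), (49.71979904174805, 102.59256744384766), 14.03624439239502)
0.036 [[0.5027, -0.3082, 0.036], [0.5933, -0.2203, 0.036], [0.6337, -0.2626, 0.036], [0.5466, -0.3567, 0.036]] [np.float64(0.0654), np.float64(0.1262), np.float64(0.0585), np.float64(0.1283)] [ 0.5690777  -0.28694445  0.036     ]
0.0 [[0.4956, -0.3198, 0.0], [0.5953, -0.2231, 0.0], [0.6398, -0.2696, 0.0], [0.5439, -0.3732, 0.0]] [np.float64(0.072), np.float64(0.1389), np.float64(0.0644), np.float64(0.1412)] [ 0.56866962 -0.29644155  0.        ]
tip px [345 247] [ 0.50236001 -0.37948691  0.018     ]
((552.944580078125, -305.62884521484375), (175.5616912841797, 62.624794006347656), 44.281124114990234)
((553.9112548828125, -300.213134765625), (167.15650939941406, 59.62656021118164), 44.28110885620117)
```

Checks out: the display triangulates to z = 0.037 m with 0.1 mm ray gap, and the case measures about 58 x 127 mm. The radio's case centre is at about (0.569,-0.286), axis at 45.4°. The battery goes in first, so I'll look at the charger on the way.

Emit:
apply_moves(commands=[[0.8, -0.87, -0.1, 0, 0, 0], [0.8, -0.87, -0.1, 0, 0, 0], [0.8, -0.87, -0.1, 0, 0, 0], [0.8, -0.87, -0.1, 0, 0, 0], [0.8, -0.87, -0.1, 0, 0, 0], [0.8, -0.87, -0.1, 0, 0, 0], [0.8, -0.87, -0.1, 0, 0, 0], [0.8, -0.87, -0.1, 0, 0, 0], [0.8, -0.87, -0.1, 0, 0, 0], [0.8, -0.87, -0.1, 0, 0, 0], [0, 0, 0, 0, 0, 1], [0, 0, 0, 0, 0, 1], [0, 0, 0, 0, 0, 1], [0, 0, 0, 0, 0, 1], [0, 0, 0, 0, 0, 1], [0, 0, 0, 0, 0, 1], [0, 0, 0, 0, 0, 1], [0, 0, 0, 0, 0, 1], [0, 0, 0, 0, 0, 1], [0, 0, 0, 0, 0, 0]])

```text
time_s: 4.27
eef_pos: [0.4655, -0.0365, 0.2713]
orientation: [0.0, 0.995, 0.103, -0.0]
ft_force: [0.2, -0.1, -0.1]
width: 0.0853
grasp_force: 0.0
```

```bash

python3 - <<'E'
from h import *
s=log(); print(s['time_s'],s['qpos'].round(3),s['eef_pos'].round(4),s['orientation'].round(4))
snap('wrist','w3')
E
```

```text
4.2667 [-0.317  0.081  1.654 -0.     1.407  1.047] [ 0.4655 -0.0365  0.2713] [ 2.000e-04  9.947e-01  1.032e-01 -1.000e-04]
```

View pics/w3.png

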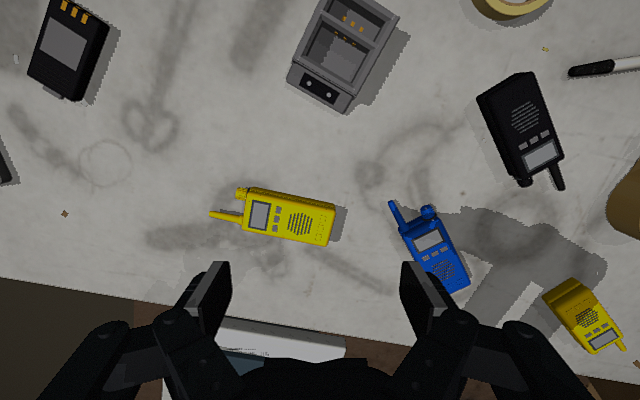

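w3 shows the charger at about (343,50), yawed roughly 20° clockwise in the image with its lamp panel at (320,90). The battery is at (70,50), contacts at the far end. One step further to see both in full.

Emit:
apply_moves(commands=[[1, -0.8, 0, 0, 0, 0], [1, -0.8, 0, 0, 0, 0], [1, -0.8, 0, 0, 0, 0], [1, -0.8, 0, 0, 0, 0], [1, -0.8, 0, 0, 0, 0], [1, -0.8, 0, 0, 0, 0], [0, 0, 0, 0, 0, 0]])

```text
time_s: 4.9
eef_pos: [0.5649, 0.0861, 0.2707]
orientation: [-0.001, 0.994, 0.108, 0.0]
ft_force: [-0.6, -0.5, 0.2]
width: 0.0856
grasp_force: 0.0
```

```bash

python3 - <<'E'
from h import *
s=log(); print(s['time_s'],s['qpos'].round(3),s['eef_pos'].round(4),s['orientation'].round(4))
im=snap('wrist','w4')
cv2.imwrite('pics/w4z.png',cv2.resize(im[:300,60:],(800,414),interpolation=3))
E
```

```text
4.9 [-0.045  0.274  1.418  0.002  1.449  1.309] [0.5649 0.0861 0.2707] [-7.000e-04  9.941e-01  1.081e-01  5.000e-04]
```

View pics/w4.png

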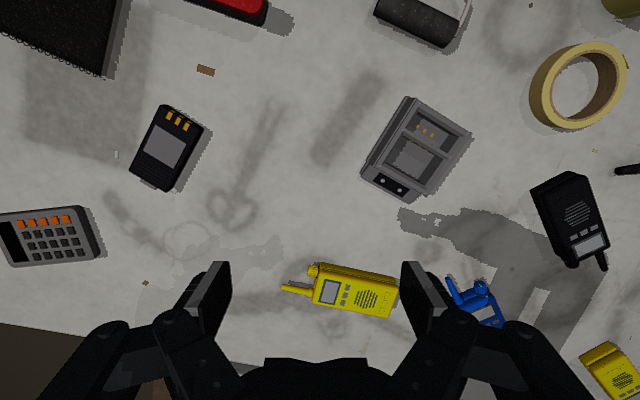

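w4 shows the charger whole, with rim far-left (411,96), far-right (472,133) and lamp panel (390,183). The battery is at (167,148), contacts at (180,120), latch end at (150,188). I'll rectify both onto their top planes.

```bash
cat >> h.py <<'E'
def rect(f,cx,cy,z,half,s):  # image: right=-y, down=-x, s px/m
    n=int(2*half*s); im=cv2.imread(f'pics/{f}.png')
    pts=[(cx+half,cy+half),(cx+half,cy-half),(cx-half,cy-half),(cx-half,cy+half)]
    src=np.float32([proj(f,(*p,z)) for p in pts]); dst=np.float32([(0,0),(n,0),(n,n),(0,n)])
    return cv2.warpPerspective(im,cv2.getPerspectiveTransform(src,dst),(n,n),flags=cv2.INTER_CUBIC)
E
python3 - <<'E'
from h import *
a=rect('w4',.59,-.025,.044,.08,2500); b=rect('w4',.535,.285,.02,.08,2500); a3=rect('w3',.59,-.025,.044,.08,2500)
for i,c in ((a,(.59,-.025)),(b,(.535,.285))):
  for k in range(0,400,50): cv2.putText(i,f'{(c[1]+.08-k/2500)*1000:.0f}',(k,8),0,.3,(0,0,255)); cv2.line(i,(k,0),(k,399),(0,0,255) if k%100==0 else (0,160,0),1); cv2.line(i,(0,k),(399,k),(0,0,255) if k%100==0 else (0,160,0),1); cv2.putText(i,f'{(c[0]+.08-k/2500)*1000:.0f}',(0,k+8),0,.3,(255,0,0))
cv2.imwrite('pics/r4.png',np.hstack([a,b]))
# battery outline
c=dark('w4',(120,95,215,200),70); print('batt',cv2.contourArea(c))
P=np.float32([onz('w4',*x,.02)[:2] for x in c])*1000; print(cv2.minAreaRect(P))
im=cv2.imread('pics/w4.png'); hsv=cv2.cvtColor(im,cv2.COLOR_BGR2HSV)
def blobs(f,box,lo,hi):
    x0,y0,x1,y1=box; h=cv2.cvtColor(cv2.imread(f'pics/{f}.png'),cv2.COLOR_BGR2HSV)[y0:y1,x0:x1]
    n,l,st,ce=cv2.connectedComponentsWithStats(cv2.inRange(h,lo,hi)); return [(ce[i]+[x0,y0],st[i,4]) for i in range(1,n) if st[i,4]>8]
for f,bx in(('w4',(120,95,215,200)),('w3',(20,0,120,110))): print(f,[(x[0].round(1).tolist(),x[1]) for x in blobs(f,bx,(8,100,100),(30,255,255))])
E
```

```text
batt 3659.0
((543.5563354492188, 284.3655700683594), (61.04384994506836, 110.71717834472656), 68.2333984375)
w4 [([168.8, 115.4], np.int32(36)), ([177.4, 120.8], np.int32(31)), ([185.7, 126.3], np.int32(33))]
w3 [([63.8, 5.1], np.int32(45)), ([74.1, 11.9], np.int32(43)), ([84.1, 18.5], np.int32(44))]
```

View pics/r4.png

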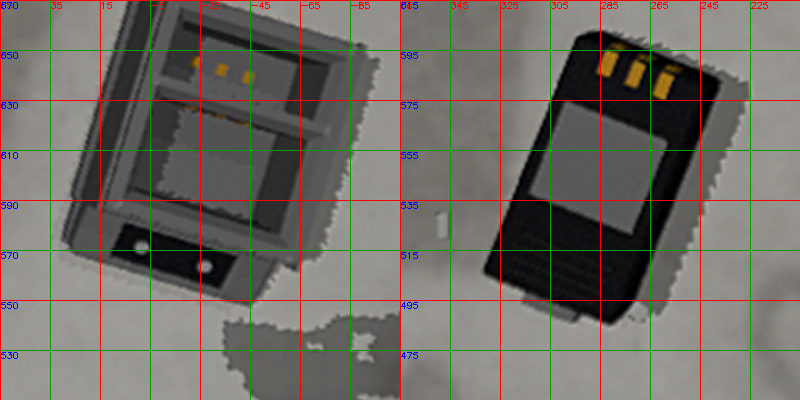

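r4 shows the charger rim with corners far-right (365,48) and front-right (295,268), front edge to (100,205), so yaw is about -18° and the centre about (0.62,-0.036). The battery has its contact end towards about -22°, centre about (0.545,0.285). I'll refine both with triangulation and edge profiles.

```bash
python3 - <<'E'
from h import *
for a,b in(((63.8,5.1),(168.8,115.4)),((74.1,11.9),(177.4,120.8)),((84.1,18.5),(185.7,126.3))):
    p,e=tri('w3',a,'w4',b); print('contact',p.round(4),round(e,4))
L=[display(f,b) for f,b in(('w3',(20,0,115,110)),('w4',(120,95,215,200)))]; print(L)
p,e=tri('w3',L[0][0],'w4',L[1][0]); print('label',p.round(4),e)
# label quad -> axis
im=cv2.imread('pics/w4.png').max(2)
def rectify(f,cx,cy,yaw,z,hx,hy,s):
    c,sn=np.cos(yaw),np.sin(yaw); pts=[(hx,hy),(hx,-hy),(-hx,-hy),(-hx,hy)]
    src=np.float32([proj(f,(cx+c*x-sn*y,cy+sn*x+c*y,z)) for x,y in pts]); W,H=int(2*hy*s),int(2*hx*s)
    return cv2.warpPerspective(cv2.imread(f'pics/{f}.png'),cv2.getPerspectiveTransform(src,np.float32([(0,0),(W,0),(W,H),(0,H)])),(W,H),flags=cv2.INTER_LINEAR)
def edges(prof,half,s,th):
    g=np.gradient(cv2.GaussianBlur(prof.reshape(1,-1).astype(np.float32),(0,0),2)[0]); 
    return [(round((half-i/s)*1000,1),round(float(g[i]),1)) for i in range(2,len(g)-2) if abs(g[i])>th and abs(g[i])>=abs(g[i-1]) and abs(g[i])>=abs(g[i+1])]
for f in('w4','w3'):
  for yaw in(-17.8,):
    r=rectify(f,.620,-.036,np.radians(yaw),.044,.07,.06,2000).mean(2)
    if f=='w4': cv2.imwrite('pics/rc.png',r)
    # x-profiles at y=+-25..30 strips; image col=(.06-y)*2000,row=(.07-x)*2000
    for y in(-.038,-.02,0,.02): print(f,'x edges at y',y,edges(r[:,int((.06-y)*2000)-6:int((.06-y)*2000)+6].mean(1),.07,2000,1.5))
    for x in(-.043,-.03,.008,.043): print(f,'y edges at x',x,edges(r[int((.07-x)*2000)-4:int((.07-x)*2000)+4].mean(0),.06,2000,1.5))
E
```

```text
contact [0.5899 0.2819 0.0203] 0.0002
contact [0.5855 0.2709 0.02  ] 0.0001
contact [0.5809 0.2598 0.0202] 0.0002
[(array([84.08695652, 18.39130435]), array([81, 14,  7, 10, 46], dtype=int32)), (array([165.47161572, 146.25764192]), array([144, 126,  42,  42, 229], dtype=int32))]
label [0.5696 0.2514 0.0568] 0.0341815474619513
w4 x edges at y -0.038 [(47.0, -9.9), (41.0, -2.0), (8.5, -2.1), (-40.5, 1.7), (-44.0, -1.5), (-47.0, 8.4)]
w4 x edges at y -0.02 [(46.5, -10.9), (40.0, -3.9), (35.5, -6.9), (32.0, 5.2), (12.0, 5.0), (8.0, -3.9), (4.5, -3.7), (2.0, 2.9), (-33.0, -5.6), (-36.0, 6.2), (-40.0, 3.5), (-45.5, -2.7), (-48.5, -3.9), (-67.0, 11.3)]
w4 x edges at y 0 [(46.0, -11.6), (39.5, -4.0), (35.0, -6.9), (31.5, 9.4), (7.5, -3.9), (4.5, -2.6), (1.5, 5.7), (-33.5, -8.4), (-36.5, 5.4), (-40.5, 3.6), (-45.5, -2.5), (-49.0, -10.8), (-63.5, 11.0), (-67.5, 10.7)]
w4 x edges at y 0.02 [(46.0, -11.4), (39.5, -4.0), (35.0, -6.9), (31.0, 6.0), (22.5, 1.9), (18.5, -1.7), (15.0, 1.5), (11.0, 3.4), (7.5, -4.0), (3.5, -4.6), (0.5, 3.7), (-14.5, 2.2), (-29.5, 1.5), (-34.0, -4.6), (-37.0, 5.2), (-4
[... 1250 characters left out ...]
s at y 0.02 [(26.5, 6.9), (11.5, 7.1), (7.5, -4.9), (2.5, -6.9), (-3.0, 4.9), (-40.5, 4.3), (-47.0, -5.2), (-49.5, 6.0), (-52.5, -2.9)]
w3 y edges at x -0.043 [(38.5, -10.2), (33.0, 2.1), (30.5, -2.3), (-44.0, -3.5), (-47.0, 6.1)]
w3 y edges at x -0.03 [(39.0, -10.7), (31.0, -7.5), (27.0, -4.4), (24.5, 6.2), (7.0, 5.2), (-32.0, -5.8), (-35.0, 5.6), (-44.0, -4.4), (-46.5, 5.7)]
w3 y edges at x 0.008 [(55.5, 10.0), (40.0, -9.5), (31.5, -2.5), (-37.5, 2.6), (-43.5, -4.6), (-46.0, 6.1)]
w3 y edges at x 0.043 [(-6.0, 6.3), (-37.0, 3.0), (-39.5, -2.9), (-42.5, -3.0), (-45.5, 13.2)][ WARN:0@0.977] global loadsave.cpp:1063 imwrite_ Unsupported depth image for selected encoder is fallbacked to CV_8U.
```

Good consistency: contacts triangulate to z = 0.020 with 0.2 mm residual, and charger edges at z = 0.044 fall at +40/+8/-40 mm in both views.
- **Charger:** centre (0.620,-0.037), yaw -17°, so slot (0.643,-0.044) and pocket (0.604,-0.032).
- **Battery:** centre (0.545,0.286), contact direction -22°.

I'll grasp it at (0.516,0.298).

Emit:
apply_moves(commands=[[0, -1, 0, 0, 0, 0], [0, -1, 0, 0, 0, 0], [0, -1, 0, 0, 0, 0], [0, -1, 0, 0, 0, 0], [0, -1, 0, 0, 0, 0], [0, -1, 0, 0, 0, 0], [0, -1, 0, 0, 0, 0], [0, -1, 0, 0, 0, 0], [0, -1, 0, 0, 0, 0], [0, -1, 0, 0, 0, 0], [0, -0.9, 0, 0, 0, 1], [0, 0, 0, 0, 0, 1], [0, 0, 0, 0, 0, 1], [0, 0, 0, 0, 0, 1], [0, 0, 0.8, 0, 0, 1], [0, 0, 0.8, 0, 0, 1], [0, 0, 0.8, 0, 0, 0.9], [0, 0, 0.8, 0, 0, 0], [0, 0, 0.8, 0, 0, 0], [0, 0, 0, 0, 0, 0]])

```text
time_s: 6.62
eef_pos: [0.5149, 0.2945, 0.188]
orientation: [0.002, 0.981, -0.193, -0.003]
ft_force: [-1.0, -0.2, 0.8]
width: 0.0853
grasp_force: 0.0
```

```bash
cat >> h.py <<'E'
from scipy.spatial.transform import Rotation as Rn
def rot(q): return Rn.from_quat([q[1],q[2],q[3],q[0]])
def to(target,ang=None):
    """remaining move to a world TCP target, in tool axes & units; tool-down yaw"""
    s=env.sense(); R=rot(s['orientation']); d=R.inv().apply(np.array(target)-s['eef_pos'])/.02
    x=R.apply([1,0,0]); a=np.degrees(np.arctan2(x[1],x[0])); print('units',d.round(2),'yaw',a.round(2),'tilt z',R.apply([0,0,1]).round(3), 'az units',None if ang is None else round((a-ang)/5,2))
E
python3 - <<'E'
from h import *
s=log(); print(s['time_s'],s['qpos'].round(3),s['eef_pos'].round(4))
to((.516,.298,.003),-22.1)
snap('wrist','w5')
D=[eval(l) for l in open('log.txt')]; A=[];b=[]
for q,p,o in D:
    r=np.sqrt(p[0]**2+p[1]**2-.111**2); A+=[[np.sin(q[1]),np.sin(q[1]+q[2]),0,1],[np.cos(q[1]),np.cos(q[1]+q[2]),1,0]]; b+=[r,p[2]]
    print('off',np.hypot(p[0],p[1])*np.sin(np.arctan2(p[1],p[0])-q[0]))
x,res,*_=np.linalg.lstsq(np.array(A),np.array(b),rcond=None); print(x,np.array(A)@x-b)
c=dark('w5',(230,60,410,330),70); P=np.float32([onz('w5',*t,.02)[:2] for t in c])*1000; print(cv2.minAreaRect(P),c.min(0),c.max(0))
h=cv2.cvtColor(cv2.imread('pics/w5.png'),cv2.COLOR_BGR2HSV); n,l,st,ce=cv2.connectedComponentsWithStats(cv2.inRange(h,(8,100,100),(30,255,255)))
print([(ce[i].round(1).tolist(),onz('w5',*ce[i],.02).round(4).tolist(),st[i,4]) for i in range(1,n) if 20<st[i,4]<400])
E
```

```text
6.6167 [ 3.320e-01  3.700e-01  1.486e+00 -1.000e-03  1.292e+00  2.292e+00] [0.5149 0.2945 0.188 ]
units [ 0.03 -0.23  9.25] yaw -22.31 tilt z [-0.006 -0.003 -1.   ] az units -0.04
off 0.1107940959633674
off 0.1107828810413956
off 0.11144359058780975
off 0.11063424865998027
off 0.11134256471170371
off 0.11058979197171559
[ 0.51444492  0.42984993 -0.17164394 -0.01038534] [ 0.00237085 -0.00062184 -0.00129043  0.00029222 -0.00356282  0.00078951
  0.00183081 -0.00028379 -0.00493528  0.00092761  0.00558687 -0.00110371]
((542.8679809570312, 287.6466064453125), (57.48201370239258, 104.37630462646484), 67.7392578125) [281 104] [337 203]
[([303.4, 33.9], [0.65, 0.2491, 0.02], np.int32(166)), ([296.9, 110.9], [0.5897, 0.2818, 0.02], np.int32(56)), ([309.0, 111.0], [0.5851, 0.2707, 0.02], np.int32(55)), ([321.0, 110.5], [0.581, 0.2594, 0.02], np.int32(50)), ([556.2, 194.8], [0.3998, 0.0526, 0.02], np.int32(372)), ([251.9, 292.4], [0.4137, 0.4193, 0.02], np.int32(64)), ([242.1, 299.9], [0.4084, 0.4355, 0.02], np.int32(62)), ([232.9, 307.3], [0.4029, 0.4514, 0.02], np.int32(63)), ([225.9, 315.8], [0.3946, 0.4657, 0.02], np.int32(29))]
```

The closer view gives 57.5 x 104.4 mm, centre (0.543,0.288), axis -22.3°, matching the true size. Descending and gripping.

Emit:
apply_moves(commands=[[-0.2, -0.2, 1, 0, 0, 0], [0, 0, 1, 0, 0, 0], [0, 0, 1, 0, 0, 0], [0, 0, 1, 0, 0, 0], [0, 0, 1, 0, 0, 0], [0, 0, 1, 0, 0, 0], [0, 0, 1, 0, 0, 0], [0, 0, 1, 0, 0, 0], [0, 0, 0.7, 0, 0, 0], [0, 0, 0.4, 0, 0, 0], [0, 0, 0.1, 0, 0, 0], [0, 0, 0, 0, 0, 0], [0, 0, 0, 0, 0, 0]])

```text
time_s: 7.75
eef_pos: [0.5158, 0.3021, 0.0086]
orientation: [-0.001, 0.981, -0.194, 0.001]
ft_force: [-0.0, 0.1, 0.4]
width: 0.0853
grasp_force: 0.0
```

Emit:
apply_moves(commands=[[0, 0, 0, 0, 0, 0], [0, 0, 0, 0, 0, 0], [0, 0, 0, 0, 0, 0], [0, 0, 0, 0, 0, 0], [0, 0, 0, 0, 0, 0], [0, 0, 0, 0, 0, 0]], jaw=0.4, force=60)

```text
time_s: 8.25
eef_pos: [0.5155, 0.3022, 0.0088]
orientation: [-0.0, 0.981, -0.194, 0.001]
ft_force: [-0.8, -0.3, 6.0]
width: 0.0556
grasp_force: 63.6
```

It's gripped but 5 mm shallow (TCP at z = 8.8 mm). I'll reopen, go deeper and regrip.

Emit:
apply_moves(commands=[[0, 0, 0, 0, 0, 0], [0, 0, 0, 0, 0, 0], [0, 0, 0, 0, 0, 0], [0, 0, 0.15, 0, 0, 0], [0, 0, 0.15, 0, 0, 0], [0, 0, 0, 0, 0, 0], [0, 0, 0, 0, 0, 0]], jaw=1)

```text
time_s: 8.83
eef_pos: [0.5143, 0.3018, 0.0008]
orientation: [0.0, 0.981, -0.194, -0.0]
ft_force: [0.0, 0.4, -1.1]
width: 0.0853
grasp_force: 0.0
```

Emit:
apply_moves(commands=[[0, 0, 0, 0, 0, 0], [0, 0, 0, 0, 0, 0], [0, 0, 0, 0, 0, 0], [0, 0, 0, 0, 0, 0], [0, 0, 0, 0, 0, 0], [0, 0, 0, 0, 0, 0]], jaw=0.4, force=70)

```text
time_s: 9.33
eef_pos: [0.5152, 0.3021, 0.0018]
orientation: [-0.0, 0.981, -0.194, 0.0]
ft_force: [-0.7, -0.0, 3.8]
width: 0.0566
grasp_force: 75.9
```

The grip is firm, with width 56.6 mm and 76 N. To stand the battery up the forearm must roll (q4 from 0 towards π), turning the tool about the bisector of tool x and z. I'll lift and probe this with a small turn to learn the wrist geometry.

Emit:
apply_moves(commands=[[0, 0, -0.5, 0, 0, 0], [0, 0, -1, 0, 0, 0], [0, 0, -1, 0, 0, 0], [0, 0, -1, 0, 0, 0], [0, 0, -1, 0, 0, 0], [0, 0, -1, 0, 0, 0], [0, 0, -1, 0, 0, 0], [0, 0, -1, 0, 0, 0], [0, 0, -1, 0, 0, 0], [0, 0, -1, 0, 0, 0], [0, 0, -1, 0, 0, 0], [0, 0, -1, 0, 0, 0], [0, 0, -1, 0, 0, 0], [0, 0, -1, 0, 0, 0], [0, 0, 0, 0.7, 0, 0.7], [0, 0, 0, 0.7, 0, 0.7], [0, 0, 0, 0.7, 0, 0.7], [0, 0, 0, 0.7, 0, 0.7], [0, 0, 0, 0.7, 0, 0.7], [0, 0, 0, 0, 0, 0]])

```text
time_s: 11.0
eef_pos: [0.5126, 0.3006, 0.2706]
orientation: [-0.149, 0.928, -0.339, 0.028]
ft_force: [-1.1, -0.9, -2.2]
width: 0.0561
grasp_force: 75.3
```

```bash
cat > kin.py <<'E'
from h import *
from scipy.optimize import least_squares
# params: h,L2,a3,L4,o1(before q4),o2(after q4/before q5... ),Lt, b(after q5 x)
def fk(q,p):
    h,L2,a3,L4,o1,o2,Lt=p; Rz=lambda t:Rn.from_euler('z',t); Ry=lambda t:Rn.from_euler('y',t)
    R=Rz(q[0]); x=np.array([0,0,h]); R=R*Ry(q[1]); x=x+R.apply([0,o1,L2]); R=R*Ry(q[2]); x=x+R.apply([a3,0,L4]); R=R*Rz(q[3]); x=x+R.apply([0,o2,0])
    R=R*Ry(q[4]); R=R*Rz(q[5]+np.pi/2); return x+R.apply([0,0,Lt]),R
def fit():
    D=[eval(l) for l in open('log.txt')]
    f=lambda p:np.concatenate([fk(q,p)[0]-x for q,x,o in D]+[1e-3*(p-np.array([.17,.5,0,.43,.11,0,.3]))])
    r=least_squares(f,[.17,.5,0,.43,.05,.05,.3]); return r.x,np.abs(r.fun[:-7]).max(),D
def ik(pos,Rm,p,q0):
    lo=[-3.14,-.91,.19,-1.22,.22,-3.12];hi=[3.14,2.08,2.58,4.36,2.71,3.12]
    def f(q): x,R=fk(q,p); return np.r_[(x-pos)*10,(R.inv()*Rm).as_rotvec()]
    r=least_squares(f,np.clip(q0,np.array(lo)+.01,np.array(hi)-.01),bounds=(lo,hi)); return r.x,np.abs(r.fun).max()
E
python3 - <<'E'
from kin import *
s=log(); print(s['time_s'],s['qpos'].round(3),s['eef_pos'].round(4),s['orientation'].round(3),s['grasp_force'])
p,e,D=fit(); print(p.round(4),e)
for q,x,o in D[-2:]: print((fk(q,p)[1].inv()*rot(o)).magnitude())
E
```

```text
11.0 [0.207 0.16  1.604 0.24  1.178 2.409] [0.5126 0.3006 0.2706] [-0.149  0.928 -0.339  0.028] 75.27129292488098
[0.2217 0.5344 0.0602 0.4259 0.1108 0.     0.3542] 5.265099373152893e-07
2.9821848014957475e-16
3.2234131056954415e-16
```

The wrist model now fits every logged pose to under a micrometre, and the turn sense is right because q4 went positive. Next I'll check that the placing poses are within joint range.

```bash
python3 - <<'E'
from kin import *
p,e,D=fit()
c=np.array([np.cos(np.radians(-17)),np.sin(np.radians(-17)),0])
def Rf(al,yaw=-17):
    c=np.array([np.cos(np.radians(yaw)),np.sin(np.radians(yaw)),0]); z=c*np.cos(al)-np.array([0,0,1])*np.sin(al); x=-c*np.sin(al)-np.array([0,0,1])*np.cos(al); y=np.cross(z,x); return Rn.from_matrix(np.c_[x,y,z])
for al in(0,10,20,30,40):
  R=Rf(np.radians(al))
  for nm,pos in(('bat',(.6505,-.0464,.0936)),('bat up',(.6505,-.0464,.16)),('rad',(.607,-.033,.10)),('rad up',(.607,-.033,.16))):
    best=min((ik(np.array(pos),R,p,[q1,.5,2.2,np.pi,.6,1.57]) for q1 in(-.3,-.1)),key=lambda t:t[1]); 
    q=best[0]; 
    # joint points
    print(al,nm,best[1].round(4),q.round(2))
E
```

```text
0 bat 0.0 [-0.18  1.04  2.35  3.27  1.82  1.6 ]
0 bat up 0.0 [-0.18  0.84  2.4   3.26  1.67  1.58]
0 rad 0.0 [-0.15  1.09  2.45  3.3   1.96  1.63]
0 rad up 0.0 [-0.15  0.89  2.5   3.29  1.81  1.61]
10 bat 0.0 [-0.18  0.85  2.38  3.26  1.49  1.58]
10 bat up 0.0 [-0.18  0.64  2.4   3.26  1.29  1.56]
10 rad 0.0 [-0.16  0.87  2.48  3.28  1.61  1.6 ]
10 rad up 0.0 [-0.16  0.65  2.5   3.28  1.41  1.57]
20 bat 0.0 [-0.18  0.66  2.37  3.26  1.1   1.56]
20 bat up 0.0 [-0.18  0.45  2.35  3.28  0.89  1.52]
20 rad 0.0 [-0.16  0.65  2.47  3.28  1.19  1.57]
20 rad up 0.0 [-0.16  0.43  2.45  3.29  0.96  1.53]
30 bat 0.0 [-0.19  0.5   2.3   3.28  0.7   1.52]
30 bat up 0.0 [-0.19  0.32  2.26  3.33  0.49  1.45]
30 rad 0.0 [-0.18  0.45  2.4   3.29  0.76  1.52]
30 rad up 0.0 [-0.18  0.27  2.36  3.35  0.54  1.45]
40 bat 0.0 [-0.2   0.39  2.2   3.37  0.33  1.42]
40 bat up 0.0395 [-0.19  0.26  2.17  3.6   0.22  1.19]
40 rad 0.0 [-0.19  0.33  2.29  3.38  0.36  1.42]
40 rad up 0.0237 [-0.18  0.19  2.25  3.61  0.22  1.18]
```

The placing poses are reachable, but with the tool horizontal the wrist would sit only 94 mm above the cluttered table. A grasp tilted 20° puts it at about 0.21 m. I'll set the battery back down and regrip it tilted.

Emit:
apply_moves(commands=[[0, 0, 0, -0.7, 0, -0.7], [0, 0, 0, -0.7, 0, -0.7], [0, 0, 0, -0.7, 0, -0.7], [0, 0, 0, -0.7, 0, -0.7], [0, 0, 0, -0.7, 0, -0.7], [0, 0, 1, 0, 0, 0], [0, 0, 1, 0, 0, 0], [0, 0, 1, 0, 0, 0], [0, 0, 1, 0, 0, 0], [0, 0, 1, 0, 0, 0], [0, 0, 1, 0, 0, 0], [0, 0, 1, 0, 0, 0], [0, 0, 1, 0, 0, 0], [0, 0, 1, 0, 0, 0], [0, 0, 1, 0, 0, 0], [0, 0, 1, 0, 0, 0], [0, 0, 1, 0, 0, 0], [0, 0, 0, 0, 0, 0]])

```text
time_s: 12.5
eef_pos: [0.5119, 0.3011, 0.0272]
orientation: [0.003, 0.981, -0.193, -0.004]
ft_force: [-1.0, -0.3, -2.0]
width: 0.0562
grasp_force: 75.2
```

```bash
python3 - <<'E'
from h import *
to((.5152,.3021,.003),-22.3)
E
```

```text
units [ 0.14 -0.12  1.21] yaw -22.21 tilt z [-0.008 -0.004 -1.   ] az units 0.02
```

Emit:
apply_moves(commands=[[0, 0, 0.6, 0, 0, 0], [0, 0, 0.4, 0, 0, 0], [0, 0, 0.2, 0, 0, 0], [0, 0, 0, 0, 0, 0], [0, 0, 0, 0, 0, 0]])

```text
time_s: 12.92
eef_pos: [0.515, 0.302, 0.0077]
orientation: [-0.0, 0.981, -0.193, 0.0]
ft_force: [-1.0, -0.9, -1.2]
width: 0.0562
grasp_force: 75.3
```

Emit:
apply_moves(commands=[[0, 0, 0, 0, 0, 0], [0, 0, 0, 0, 0, 0], [0, 0, 0, 0, 0, 0], [0, 0, 0, 0, 0, 0], [0.15, 0, -0.3, 0, 0, 0], [0, 0, 0, 0, 1, 0], [0, 0, 0, 0, 1, 0], [0, 0, 0, 0, 1, 0], [0, 0, 0, 0, 1, 0], [0, 0, 0, 0, 0, 0], [0, 0, 0, 0, 0, 0]], jaw=1)

```text
time_s: 13.83
eef_pos: [0.5164, 0.3014, 0.0134]
orientation: [0.034, 0.967, -0.189, 0.169]
ft_force: [0.3, 0.4, 0.7]
width: 0.0853
grasp_force: 0.0
```

```bash
python3 - <<'E'
from h import *
to((.517,.300,.007)); print(np.degrees(np.arcsin(rot(env.sense()['orientation']).apply([1,0,0])[2])))
E
```

```text
units [-0.06  0.05  0.32] yaw -22.12 tilt z [ 0.314 -0.129 -0.941] az units None
19.861187428784195
```

Emit:
apply_moves(commands=[[-0.05, 0, 0.15, 0, 0, 0], [-0.05, 0, 0.15, 0, 0, 0], [0, 0, 0, 0, 0, 0], [0, 0, 0, 0, 0, 0]])

```text
time_s: 14.17
eef_pos: [0.5184, 0.3001, 0.0068]
orientation: [0.034, 0.966, -0.191, 0.17]
ft_force: [0.8, -0.3, -0.0]
width: 0.0852
grasp_force: 0.0
```

Emit:
apply_moves(commands=[[0, 0, 0, 0, 0, 0], [0, 0, 0, 0, 0, 0], [0, 0, 0, 0, 0, 0], [0, 0, 0, 0, 0, 0], [0, 0, 0, 0, 0, 0], [0, 0, 0, 0, 0, 0]], jaw=0.4, force=80)

```text
time_s: 14.67
eef_pos: [0.518, 0.3008, 0.0076]
orientation: [0.033, 0.966, -0.191, 0.171]
ft_force: [-0.7, -0.3, 5.2]
width: 0.0557
grasp_force: 85.1
```

The battery is held with the 20° tilt. I'll simulate the flip on the fitted model before making it.

```bash
cat >> kin.py <<'E'
def simflip(stage,q,R,p,n=36,row=(.42,0,.9)):
    pos,_=fk(q,p); out=[]
    for t in np.linspace(0,1,12)[1:]: q,e=ik(pos+(np.array(stage)-pos)*t,R,p,q)
    print('stage',q.round(2),round(e,4))
    qs=[q]
    for i in range(n):
        R=R*Rn.from_rotvec(np.radians(5)*np.array(row)); q,e=ik(np.array(stage),R,p,q); qs.append(q)
        if i%6==5: print(i+1,q.round(2),round(e,4),'z',R.apply([0,0,1]).round(2),'wrist',(np.array(stage)-.354*R.apply([0,0,1])).round(2))
    print('max dq/row',np.abs(np.diff(qs,axis=0)).max(0).round(3)); return q,R
E
python3 - <<'E'
from kin import *
p,e,D=fit(); s=log(); R=rot(s['orientation']); x=R.apply([1,0,0]); z=R.apply([0,0,1]); print(np.degrees(np.arctan2(x[1],x[0])),np.degrees(np.arcsin(x[2])))
Rn0=Rn.from_euler('z',5,degrees=True)*R
for st in((.56,.05,.30),(.62,-.03,.30)): print(st); simflip(st,s['qpos'],R,p)
E
```

```text
-22.332811132948898 20.041742964638647
(0.56, 0.05, 0.3)
stage [-0.03  0.06  1.66 -0.13  1.1   1.97] 0.0
6 [-0.2  -0.03  1.78  0.16  0.96  2.14] 0.0 z [ 0.43  0.05 -0.9 ] wrist [0.41 0.03 0.62]
12 [-0.33 -0.12  1.96  0.49  0.79  2.26] 0.0 z [ 0.59  0.15 -0.79] wrist [ 0.35 -0.    0.58]
18 [-0.4  -0.18  2.15  0.89  0.58  2.33] 0.0 z [ 0.75  0.15 -0.64] wrist [ 0.29 -0.    0.53]
24 [-0.31 -0.2   2.31  1.55  0.31  2.18] 0.0 z [ 0.87  0.04 -0.49] wrist [0.25 0.03 0.47]
30 [-0.05 -0.11  2.37  3.46  0.31  0.9 ] 0.0 z [ 0.91 -0.14 -0.38] wrist [0.24 0.1  0.44]
36 [0.23 0.03 2.3  4.24 0.65 0.79] 0.0 z [ 0.87 -0.35 -0.34] wrist [0.25 0.17 0.42]
max dq/row [0.052 0.024 0.032 0.402 0.061 0.295]
(0.62, -0.03, 0.3)
stage [-0.19  0.15  1.55 -0.08  1.09  1.8 ] 0.0
6 [-0.34  0.09  1.66  0.23  0.99  1.97] 0.0 z [ 0.43  0.05 -0.9 ] wrist [ 0.47 -0.05  0.62]
12 [-0.47  0.02  1.83  0.57  0.85  2.1 ] 0.0 z [ 0.59  0.15 -0.79] wrist [ 0.41 -0.08  0.58]
18 [-0.54 -0.03  2.02  0.96  0.68  2.16] 0.0 z [ 0.75  0.15 -0.64] wrist [ 0.35 -0.08  0.53]
24 [-0.5  -0.06  2.2   1.53  0.47  2.1 ] 0.0 z [ 0.87  0.04 -0.49] wrist [ 0.31 -0.05  0.47]
30 [-0.32 -0.02  2.29  2.66  0.34  1.56] 0.0 z [ 0.91 -0.14 -0.38] wrist [0.3  0.02 0.44]
36 [-0.06  0.06  2.26  3.84  0.49  1.03] 0.0 z [ 0.87 -0.35 -0.34] wrist [0.31 0.09 0.42]
max dq/row [0.045 0.015 0.033 0.239 0.036 0.133]
```

```bash
python3 - <<'E'
from kin import *
p,e,D=fit(); s=env.sense(); R=rot(s['orientation'])
R1=Rn.from_euler('z',5.3,degrees=True)*R
for st in((.66,-.05,.23),(.66,-.0,.23)): print(st); simflip(st,s['qpos'],R1,p)
E
```

```text
(0.66, -0.05, 0.23)
stage [-0.23  0.26  1.58 -0.03  0.94  1.65] 0.0
6 [-0.38  0.23  1.67  0.32  0.88  1.77] 0.0 z [ 0.43  0.09 -0.9 ] wrist [ 0.51 -0.08  0.55]
12 [-0.5   0.19  1.82  0.7   0.79  1.84] 0.0 z [ 0.58  0.21 -0.79] wrist [ 0.46 -0.12  0.51]
18 [-0.57  0.17  2.01  1.17  0.68  1.82] 0.0 z [ 0.73  0.22 -0.64] wrist [ 0.4  -0.13  0.46]
24 [-0.56  0.17  2.18  1.78  0.61  1.7 ] 0.0 z [ 0.86  0.12 -0.49] wrist [ 0.36 -0.09  0.4 ]
30 [-0.43  0.21  2.3   2.52  0.61  1.55] 0.0 z [ 0.92 -0.05 -0.38] wrist [ 0.33 -0.03  0.37]
36 [-0.2   0.26  2.29  3.28  0.64  1.47] 0.0 z [ 0.9  -0.27 -0.34] wrist [0.34 0.04 0.35]
max dq/row [0.04  0.009 0.031 0.129 0.018 0.027]
(0.66, -0.0, 0.23)
stage [-0.14  0.27  1.58 -0.07  0.95  1.76] 0.0
6 [-0.28  0.22  1.69  0.27  0.85  1.88] 0.0 z [ 0.43  0.09 -0.9 ] wrist [ 0.51 -0.03  0.55]
12 [-0.4   0.17  1.85  0.67  0.73  1.93] 0.0 z [ 0.58  0.21 -0.79] wrist [ 0.46 -0.07  0.51]
18 [-0.47  0.14  2.03  1.19  0.6   1.87] 0.0 z [ 0.73  0.22 -0.64] wrist [ 0.4  -0.08  0.46]
24 [-0.44  0.16  2.2   1.91  0.53  1.65] 0.0 z [ 0.86  0.12 -0.49] wrist [ 0.36 -0.04  0.4 ]
30 [-0.28  0.21  2.3   2.75  0.57  1.41] 0.0 z [ 0.92 -0.05 -0.38] wrist [0.33 0.02 0.37]
36 [-0.05  0.27  2.27  3.52  0.65  1.33] 0.0 z [ 0.9  -0.27 -0.34] wrist [0.34 0.09 0.35]
max dq/row [0.04  0.011 0.032 0.142 0.022 0.046]
```

The stage at (0.66,-0.05,0.23) gives a smooth flip, with q4 going from 0 to 3.3 at under 1.6 rad/s. Lift and carry.

Emit:
apply_moves(commands=[[0.2, 0, -0.5, 0, 0, 0], [0.32, 0, -0.88, 0, 0, 0], [0.32, 0, -0.88, 0, 0, 0], [0.32, 0, -0.88, 0, 0, 0], [0.32, 0, -0.88, 0, 0, 0], [0.32, 0, -0.88, 0, 0, 0], [0.32, 0, -0.88, 0, 0, 0], [0.32, 0, -0.88, 0, 0, 0], [0.32, 0, -0.88, 0, 0, 0], [0.32, 0, -0.88, 0, 0, 0], [0.32, 0, -0.88, 0, 0, 0], [0.32, 0, -0.88, 0, 0, 0], [0.32, 0, -0.88, 0, 0, 0]])

```text
time_s: 15.75
eef_pos: [0.5171, 0.3006, 0.2433]
orientation: [0.034, 0.966, -0.19, 0.17]
ft_force: [-0.2, 0.5, -2.1]
width: 0.0557
grasp_force: 85.0
```

Emit:
apply_moves(commands=[[0.83, 0.9, 0.3, 0, 0, 0], [0.83, 0.9, 0.3, 0, 0, 0], [0.83, 0.9, 0.3, 0, 0, 0], [0.83, 0.9, 0.3, 0, 0, 0], [0.83, 0.9, 0.3, 0, 0, 0], [0.83, 0.9, 0.3, 0, 0, 0], [0.83, 0.9, 0.3, 0, 0, 0], [0.83, 0.9, 0.3, 0, 0, 0], [0.83, 0.9, 0.3, 0, 0, 0], [0.83, 0.9, 0.3, 0, 0, 0], [0.83, 0.9, 0.3, 0, 0, 0], [0.83, 0.9, 0.3, 0, 0, 0], [0.83, 0.9, 0.3, 0, 0, 0], [0.83, 0.9, 0.3, 0, 0, 0], [0.83, 0.9, 0.3, 0, 0, 0], [0, 0, 0, 0.2, 0, -0.5], [0, 0, 0, 0.2, 0, -0.5], [0, 0, 0, 0, 0, 0]])

```text
time_s: 17.25
eef_pos: [0.6596, -0.0506, 0.2426]
orientation: [0.024, 0.974, -0.145, 0.171]
ft_force: [-0.5, 1.0, -1.8]
width: 0.0558
grasp_force: 85.1
```

```bash
python3 - <<'E'
from kin import *
p,e,D=fit(); s=log(); R=rot(s['orientation']); print(s['qpos'].round(3)); to((.66,-.05,.23),-17)
simflip(s['eef_pos'],s['qpos'],R,p)
E
```

```text
[-0.235  0.255  1.564 -0.021  0.975  1.64 ]
units [-0.21 -0.03  0.6 ] yaw -16.97 tilt z [ 0.327 -0.096 -0.94 ] az units 0.01
stage [-0.24  0.26  1.56 -0.02  0.98  1.64] 0.0
6 [-0.38  0.22  1.65  0.31  0.92  1.78] 0.0 z [ 0.43  0.09 -0.9 ] wrist [ 0.51 -0.08  0.56]
12 [-0.5   0.18  1.81  0.68  0.82  1.86] 0.0 z [ 0.57  0.21 -0.79] wrist [ 0.46 -0.12  0.52]
18 [-0.58  0.15  1.99  1.13  0.71  1.87] 0.0 z [ 0.73  0.22 -0.64] wrist [ 0.4  -0.13  0.47]
24 [-0.57  0.15  2.17  1.71  0.61  1.78] 0.0 z [ 0.86  0.13 -0.49] wrist [ 0.36 -0.1   0.42]
30 [-0.43  0.18  2.28  2.46  0.58  1.61] 0.0 z [ 0.92 -0.05 -0.39] wrist [ 0.33 -0.03  0.38]
36 [-0.2   0.23  2.28  3.28  0.59  1.47] 0.0 z [ 0.9  -0.26 -0.34] wrist [0.34 0.04 0.36]
max dq/row [0.04  0.008 0.032 0.137 0.019 0.029]
```

Staged on target (yaw -17°, tilt 20°). Doing the 180° roll.

Emit:
apply_moves(commands=[[0, 0, 0, 0.42, 0, 0.9], [0, 0, 0, 0.42, 0, 0.9], [0, 0, 0, 0.42, 0, 0.9], [0, 0, 0, 0.42, 0, 0.9], [0, 0, 0, 0.42, 0, 0.9], [0, 0, 0, 0.42, 0, 0.9], [0, 0, 0, 0.42, 0, 0.9], [0, 0, 0, 0.42, 0, 0.9], [0, 0, 0, 0.42, 0, 0.9], [0, 0, 0, 0.42, 0, 0.9], [0, 0, 0, 0.42, 0, 0.9], [0, 0, 0, 0.42, 0, 0.9], [0, 0, 0, 0.42, 0, 0.9], [0, 0, 0, 0.42, 0, 0.9], [0, 0, 0, 0.42, 0, 0.9], [0, 0, 0, 0.42, 0, 0.9], [0, 0, 0, 0.42, 0, 0.9], [0, 0, 0, 0.42, 0, 0.9]])

```text
time_s: 18.75
eef_pos: [0.66, -0.0492, 0.2432]
orientation: [0.383, -0.605, 0.674, -0.18]
ft_force: [0.6, 0.4, -1.6]
width: 0.0553
grasp_force: 85.1
```

Emit:
apply_moves(commands=[[0, 0, 0, 0.42, 0, 0.9], [0, 0, 0, 0.42, 0, 0.9], [0, 0, 0, 0.42, 0, 0.9], [0, 0, 0, 0.42, 0, 0.9], [0, 0, 0, 0.42, 0, 0.9], [0, 0, 0, 0.42, 0, 0.9], [0, 0, 0, 0.42, 0, 0.9], [0, 0, 0, 0.42, 0, 0.9], [0, 0, 0, 0.42, 0, 0.9], [0, 0, 0, 0.42, 0, 0.9], [0, 0, 0, 0.42, 0, 0.9], [0, 0, 0, 0.42, 0, 0.9], [0, 0, 0, 0.42, 0, 0.9], [0, 0, 0, 0.42, 0, 0.9], [0, 0, 0, 0.42, 0, 0.9], [0, 0, 0, 0.42, 0, 0.9], [0, 0, 0, 0.42, 0, 0.9], [0, 0, 0, 0.42, 0, 0.9], [0, 0, 0, 0, 0, 0]])

```text
time_s: 20.33
eef_pos: [0.6602, -0.0479, 0.2429]
orientation: [0.567, 0.112, 0.811, -0.084]
ft_force: [0.7, 0.6, -0.8]
width: 0.0554
grasp_force: 85.2
```

```bash
cat >> h.py <<'E'
def Rf(al,yaw):
    a,c=np.radians(al),np.array([np.cos(np.radians(yaw)),np.sin(np.radians(yaw)),0]); u=np.array([0,0,1]); z=c*np.cos(a)-u*np.sin(a); x=-c*np.sin(a)-u*np.cos(a); return Rn.from_matrix(np.c_[x,np.cross(z,x),z])
def goto(pos,R):
    s=env.sense(); Q=rot(s['orientation']); print('shift units',(Q.inv().apply(np.array(pos)-s['eef_pos'])/.02).round(2),'turn units',(np.degrees((Q.inv()*R).as_rotvec())/5).round(2),'q',s['qpos'].round(2))
E
python3 - <<'E'
from h import *
s=log(); R=Rf(20.04,-17); base=np.array([.0765,0,.0252]); slot=np.array([.6427,-.044,.010])
tcp=slot-R.apply(base); print(tcp); goto(tcp+[0,0,.055],R)
snap('wrist','w6'); im=snap('scene','s6'); im2=snap('top','t6')
cv2.imwrite('pics/m6.png',np.vstack([cv2.imread('pics/w6.png')[:,:],cv2.resize(np.hstack([im[120:270,200:440],im2[100:250,220:460]]),(640,200))]))
E
```

```text
[ 0.64512948 -0.04474277  0.09050364]
shift units [ 4.84 -0.02  0.94] turn units [0.14 0.01 0.15] q [-0.2   0.23  2.28  3.29  0.59  1.47]
```

View pics/m6.png

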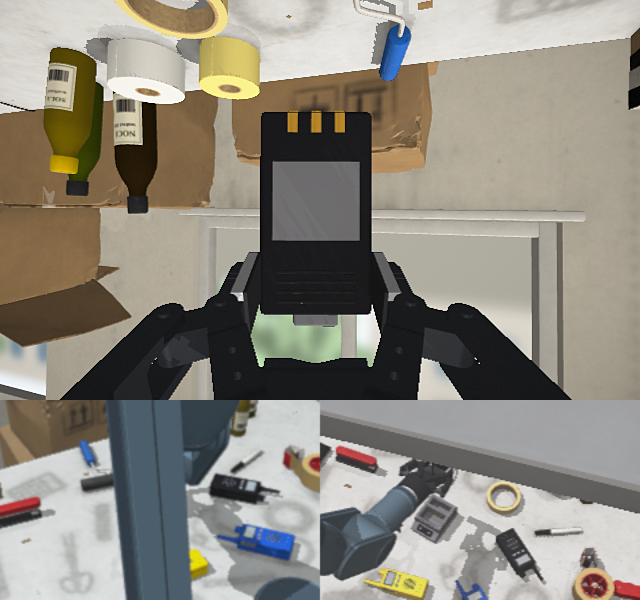

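The battery is upright in the grip, contacts down (wrist-image up), edges square at (262,113)-(371,112). The charger is unobstructed in the top view around (437,515) of the montage, so I'll cross-check it there and measure the battery base from its visible corners.

```bash
python3 - <<'E'
from h import *
s=env.sense(); R=rot(s['orientation']); c=R.apply([0,0,1]).copy(); c[2]=0; c/=np.linalg.norm(c)
est=s['eef_pos']+R.apply([.0765,0,.0252]); face=est-.010*c; print('est base',est.round(4))
P=[]
for u,v in((262.5,113),(371,112),(262,312),(371,312)):
    o,r=ray('w6',u,v); P.append(o+r*((face-o)@c)/(r@c)); print(P[-1].round(4))
print('w',np.linalg.norm(P[0]-P[1]),'h',np.linalg.norm(P[0]-P[2]),'mid',((P[0]+P[1])/2-est).round(4),'up lean',np.degrees(np.arctan2(((P[2]+P[3])/2-(P[0]+P[1])/2)@np.cross([0,0,1],c),.1)))
# charger check in top view
def rectify(f,cx,cy,yaw,z,hx,hy,sc):
    cc,sn=np.cos(yaw),np.sin(yaw); pts=[(hx,hy),(hx,-hy),(-hx,-hy),(-hx,hy)]
    src=np.float32([proj(f,(cx+cc*x-sn*y,cy+sn*x+cc*y,z)) for x,y in pts]); W,H=int(2*hy*sc),int(2*hx*sc)
    return cv2.warpPerspective(cv2.imread(f'pics/{f}.png'),cv2.getPerspectiveTransform(src,np.float32([(0,0),(W,0),(W,H),(0,H)])),(W,H)).mean(2)
def edges(prof,half,sc,th):
    g=np.gradient(cv2.GaussianBlur(prof.reshape(1,-1).astype(np.float32),(0,0),2)[0])
    return [(round((half-i/sc)*1000,1),round(float(g[i]),1)) for i in range(2,len(g)-2) if abs(g[i])>th and abs(g[i])>=abs(g[i-1]) and abs(g[i])>=abs(g[i+1])]
for f in('w4','w3','t6'):
  r=rectify(f,.6197,-.037,np.radians(-17),.044,.07,.06,2000)
  for y in(-.03,0,.02): print(f,'x@y',y,edges(r[:,int((.06-y)*2000)-8:int((.06-y)*2000)+8].mean(1),.07,2000,1.5))
  for x in(-.043,.008,.043): print(f,'y@x',x,edges(r[int((.07-x)*2000)-4:int((.07-x)*2000)+4].mean(0),.06,2000,1.5))
E
```

```text
est base [ 0.6578 -0.0491  0.1627]
[ 0.6408 -0.072   0.1651]
[ 0.6561 -0.0189  0.1641]
[ 0.641  -0.0711  0.2657]
[ 0.6563 -0.0185  0.2652]
w 0.055201842167106545 h 0.1005981143117806 mid [-0.0093  0.0037  0.0018] up lean 0.39500765177922786
w4 x@y -0.03 [(46.5, -10.8), (40.0, -3.8), (35.5, -2.6), (12.0, 5.4), (8.0, -3.8), (3.5, -2.1), (-36.0, 2.9), (-40.5, 3.4), (-45.5, -2.9), (-53.5, 1.7), (-58.5, 1.7), (-62.5, 2.8), (-67.0, 5.1)]
w4 x@y 0 [(46.0, -11.6), (39.5, -4.0), (35.0, -6.9), (31.5, 9.5), (7.5, -3.9), (4.5, -2.7), (1.5, 5.7), (-33.5, -8.6), (-36.5, 5.4), (-40.5, 3.5), (-45.5, -2.5), (-49.0, -10.7), (-63.5, 11.1), (-67.5, 10.9)]
w4 x@y 0.02 [(46.0, -11.4), (39.5, -4.1), (35.0, -7.1), (31.5, 6.6), (11.5, 2.7), (7.5, -4.0), (4.0, -3.8), (1.0, 3.8), (-14.0, 1.9), (-33.5, -5.5), (-36.5, 5.3), (-40.5, 3.6), (-45.5, -2.7), (-49.0, -10.8), (-54.5, 11.5), (-59.0, -11.7), (-63.5, 11.1), (-67.5, 11.1)]
w4 y@x -0.043 [(53.5, -13.7), (49.0, -5.8), (42.0, 5.9), (38.0, 3.8), (32.0, -2.3), (-43.5, 7.8), (-48.5, 2.0)]
w4 y@x 0.008 [(54.0, -14.1), (49.5, -5.6), (42.0, 6.9), (38.0, 3.5), (32.5,
[... 1015 characters left out ...]
-2.7), (20.0, 3.6), (1.5, -3.3), (-12.0, 4.3), (-49.5, -4.8), (-55.0, 5.2), (-61.0, -4.7)]
t6 x@y 0 [(44.0, -6.2), (33.5, -4.2), (18.5, 3.4), (11.5, 2.3), (2.0, -4.1), (-12.0, 3.3), (-29.5, 1.7), (-35.5, -1.9), (-41.0, 1.6), (-49.0, -3.3), (-55.5, 4.9), (-61.0, -5.8)]
t6 x@y 0.02 [(63.5, 1.7), (51.0, 11.3), (43.0, -5.7), (33.5, -3.9), (11.5, 5.1), (2.0, -4.2), (-39.0, 3.7), (-50.0, -3.0), (-56.5, 5.4)]
t6 y@x -0.043 [(51.5, 10.5), (40.5, -6.6), (31.5, -2.7), (11.5, 2.0), (-20.5, 2.1), (-41.0, -4.7), (-46.0, -3.6), (-57.5, 3.7)]
t6 y@x 0.008 [(48.0, 11.8), (41.5, -5.3), (34.0, -2.5), (-41.5, -4.7), (-57.5, 3.7)]
t6 y@x 0.043 [(40.0, 7.5), (16.5, -2.4), (5.5, 2.0), (-41.5, -3.1), (-47.0, 6.1)]
```

The yaw and edges agree in all three views (top view within its tolerance), and the battery base matches the estimate within 1-2 mm. Moving to just above the slot.

Emit:
apply_moves(commands=[[0.8, 0, 0.16, 0.14, 0, 0.15], [0.8, 0, 0.16, 0, 0, 0], [0.8, 0, 0.16, 0, 0, 0], [0.8, 0, 0.16, 0, 0, 0], [0.8, 0, 0.16, 0, 0, 0], [0.8, 0, 0.14, 0, 0, 0], [0, 0, 0, 0, 0, 0], [0, 0, 0, 0, 0, 0]])

```text
time_s: 21.15
eef_pos: [0.6456, -0.0461, 0.1454]
orientation: [0.566, 0.12, 0.811, -0.086]
ft_force: [0.1, -0.3, -1.4]
width: 0.0554
grasp_force: 85.2
```

```bash
python3 - <<'E'
from h import *
R=Rf(20.04,-17); tcp=np.array([.6451,-.0447,.0905]); goto(tcp,R); goto(tcp+[0,0,.04],R)
E
```

```text
shift units [2.59 0.07 0.9 ] turn units [-0.01 -0.01  0.05] q [-0.19  0.49  2.37  3.27  0.94  1.53]
shift units [0.71 0.07 0.21] turn units [-0.01 -0.01  0.05] q [-0.19  0.49  2.37  3.27  0.94  1.53]
```

Emit:
apply_moves(commands=[[0.4, 0.05, 0.15, 0, 0, 0], [0.3, 0, 0.1, 0, 0, 0], [0.3, 0, 0.1, 0, 0, 0], [0.3, 0, 0.1, 0, 0, 0], [0.3, 0, 0.1, 0, 0, 0], [0.3, 0, 0.1, 0, 0, 0], [0, 0, 0, 0, 0, 0]])

```text
time_s: 21.73
eef_pos: [0.6448, -0.0448, 0.1044]
orientation: [0.566, 0.12, 0.811, -0.086]
ft_force: [-0.4, -0.8, -1.7]
width: 0.0559
grasp_force: 85.2
```

```bash
python3 - <<'E'
from h import *
R=Rf(20.04,-17); tcp=np.array([.6451,-.0447,.0905]); goto(tcp,R);print(env.sense()['ft_torque'])
E
```

```text
shift units [0.65 0.01 0.25] turn units [-0.01 -0.01  0.05] q [-0.18  0.62  2.38  3.27  1.08  1.55]
[ 0.15521176  0.6579868  -0.07002192]
```

The battery is 20 mm inside the slot with no contact force. Continuing to the floor.

Emit:
apply_moves(commands=[[0.2, 0, 0.07, 0, 0, 0], [0.2, 0, 0.07, 0, 0, 0], [0.15, 0, 0.06, 0, 0, 0], [0, 0, 0, 0, 0, 0]])

```text
time_s: 22.07
eef_pos: [0.6451, -0.0449, 0.0936]
orientation: [0.567, 0.12, 0.81, -0.086]
ft_force: [-0.8, -0.2, -2.2]
width: 0.0561
grasp_force: 85.2
```

Emit:
apply_moves(commands=[[0.06, 0, 0.02, 0, 0, 0], [0.06, 0, 0.02, 0, 0, 0], [0, 0, 0, 0, 0, 0]])

```text
time_s: 22.32
eef_pos: [0.6451, -0.0448, 0.0919]
orientation: [0.567, 0.12, 0.81, -0.086]
ft_force: [0.6, -0.0, -1.2]
width: 0.0556
grasp_force: 85.2
```

Emit:
apply_moves(commands=[[0, 0, 0, 0, 0, 0], [0, 0, 0, 0, 0, 0], [0, 0, 0, 0, 0, 0], [0, 0, 0, 0, 0, 0], [0.1, 0, -0.3, 0, 0, 0], [0.2, 0, -0.6, 0, 0, 0], [0.3, 0, -0.9, 0, 0, 0], [0, 0, -1, 0, 0, 0], [0, 0, -1, 0, 0, 0], [-0.9, 0, -0.4, 0, 0, 0], [-0.9, 0, -0.4, 0, 0, 0], [-0.9, 0, -0.4, 0, 0, 0], [-0.9, 0, -0.4, 0, 0, 0], [-0.9, 0, -0.4, 0, 0, 0], [-0.9, 0, -0.4, 0, 0, 0], [0, 0, 0, 0, 0, 0]], jaw=1)

```text
time_s: 23.65
eef_pos: [0.5655, -0.0196, 0.2297]
orientation: [0.571, 0.12, 0.808, -0.086]
ft_force: [0.7, 0.5, 0.5]
width: 0.0856
grasp_force: 0.0
```

```bash
python3 - <<'E'
from kin import *
p,e,D=fit(); s=log(); R=rot(s['orientation']); print(s['eef_pos'],s['qpos'].round(2))
for st in ((.64,-.08,.24),): simflip(st,s['qpos'],R,p,36,(-.42,0,-.9)); goto(st,R)
im=snap('wrist','w7'); im2=snap('top','t7')
# battery top in slot: dark mask centre in top view vs expected corners
q=[proj('t7',(.6427+x*.956,-.044-x*.292,.115)) for x in(-.01,.01)]; print(q)
cv2.imwrite('pics/m7.png',np.hstack([cv2.resize(im2[120:230,230:340],(400,400)),cv2.resize(im,(400,250))[[0]].repeat(400,0)*0+128] if 0 else [cv2.resize(im2[130:210,370:450] if 0 else im2[100:240,240:380],(400,400)),cv2.resize(im,(400,400))]))
E
```

```text
[ 0.56549932 -0.01959007  0.22966624] [-0.14  0.15  2.49  3.37  0.74  1.45]
stage [-0.3   0.21  2.33  3.14  0.63  1.57] 0.0
6 [-0.54  0.17  2.33  2.37  0.65  1.64] 0.0 z [ 0.93 -0.06 -0.37] wrist [ 0.31 -0.06  0.37]
12 [-0.67  0.14  2.21  1.7   0.68  1.74] 0.0 z [ 0.87  0.12 -0.48] wrist [ 0.33 -0.12  0.41]
18 [-0.67  0.13  2.03  1.16  0.75  1.79] 0.0 z [ 0.74  0.21 -0.63] wrist [ 0.38 -0.16  0.46]
24 [-0.58  0.16  1.85  0.73  0.84  1.77] 0.0 z [ 0.59  0.2  -0.78] wrist [ 0.43 -0.15  0.52]
30 [-0.45  0.19  1.7   0.35  0.91  1.7 ] 0.0 z [ 0.44  0.09 -0.89] wrist [ 0.48 -0.11  0.56]
36 [-0.3   0.22  1.62  0.01  0.94  1.58] 0.0 z [ 0.34 -0.1  -0.94] wrist [ 0.52 -0.05  0.57]
max dq/row [0.043 0.008 0.031 0.13  0.014 0.021]
shift units [-1.96 -1.8   4.02] turn units [0. 0. 0.] q [-0.14  0.15  2.49  3.37  0.74  1.45]
[(np.float64(308.09285830697894), np.float64(170.901639453072)), (np.float64(311.02884214028023), np.float64(167.0074040926674))]
```

View pics/m7.png

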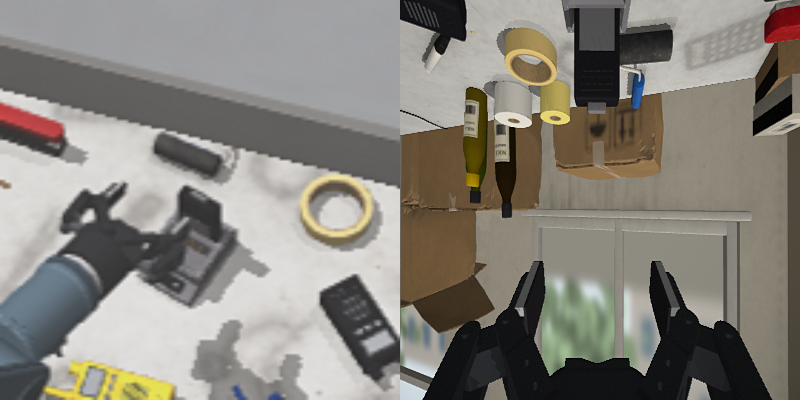

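m7 shows the battery standing upright in the rear slot, with the stapler and tape where they were. I'll check its depth numerically from the top edge in w7.

```bash
python3 - <<'E'
from h import *
g=cv2.imread('pics/w7.png').max(2).astype(int); c=np.array([np.cos(np.radians(-17)),np.sin(np.radians(-17)),0]); f=np.array([.6427,-.044,0])-.01*c
for u in(284,290,296,302,318,330,336,342,346):
    col=g[:,u]; v=max([i for i in range(60,130) if col[i]<45 ] or [0]); o,r=ray('w7',u,v+.5); P=o+r*((f-o)@c)/(r@c); print(u,v,P.round(4))
row=[u for u in range(260,370) if g[85,u]<45]; print(row[0],row[-1])
for u in (row[0],row[-1]): o,r=ray('w7',u,85); print((o+r*((f-o)@c)/(r@c)).round(4))
E
```

```text
284 106 [ 0.6258 -0.0651  0.121 ]
290 106 [ 0.6272 -0.0606  0.1209]
296 106 [ 0.6285 -0.0561  0.1209]
302 101 [ 0.6299 -0.0516  0.117 ]
318 129 [ 0.6336 -0.0395  0.139 ]
330 106 [ 0.6364 -0.0305  0.1208]
336 106 [ 0.6377 -0.026   0.1208]
342 106 [ 0.6391 -0.0215  0.1208]
346 105 [ 0.64   -0.0185  0.12  ]
279 350
[ 0.6246 -0.069   0.104 ]
[ 0.641  -0.0155  0.1038]
```

Emit:
apply_moves(commands=[[-0.4, -0.36, 0.8, 0, 0, 0], [-0.4, -0.36, 0.8, 0, 0, 0], [-0.4, -0.36, 0.8, 0, 0, 0], [-0.4, -0.36, 0.8, 0, 0, 0], [-0.4, -0.36, 0.8, 0, 0, 0], [0, 0, 0, -0.42, 0, -0.9], [0, 0, 0, -0.42, 0, -0.9], [0, 0, 0, -0.42, 0, -0.9], [0, 0, 0, -0.42, 0, -0.9], [0, 0, 0, -0.42, 0, -0.9], [0, 0, 0, -0.42, 0, -0.9], [0, 0, 0, -0.42, 0, -0.9], [0, 0, 0, -0.42, 0, -0.9], [0, 0, 0, -0.42, 0, -0.9], [0, 0, 0, -0.42, 0, -0.9], [0, 0, 0, -0.42, 0, -0.9], [0, 0, 0, -0.42, 0, -0.9], [0, 0, 0, -0.42, 0, -0.9], [0, 0, 0, -0.42, 0, -0.9]])

```text
time_s: 25.33
eef_pos: [0.6385, -0.0792, 0.2315]
orientation: [0.449, -0.458, 0.749, -0.165]
ft_force: [0.1, 0.5, -0.5]
width: 0.0855
grasp_force: 0.0
```

Emit:
apply_moves(commands=[[0, 0, 0, -0.42, 0, -0.9], [0, 0, 0, -0.42, 0, -0.9], [0, 0, 0, -0.42, 0, -0.9], [0, 0, 0, -0.42, 0, -0.9], [0, 0, 0, -0.42, 0, -0.9], [0, 0, 0, -0.42, 0, -0.9], [0, 0, 0, -0.42, 0, -0.9], [0, 0, 0, -0.42, 0, -0.9], [0, 0, 0, -0.42, 0, -0.9], [0, 0, 0, -0.42, 0, -0.9], [0, 0, 0, -0.42, 0, -0.9], [0, 0, 0, -0.42, 0, -0.9], [0, 0, 0, -0.42, 0, -0.9], [0, 0, 0, -0.42, 0, -0.9], [0, 0, 0, -0.42, 0, -0.9], [0, 0, 0, -0.42, 0, -0.9], [0, 0, 0, -0.42, 0, -0.9], [0, 0, 0, -0.42, 0, -0.9], [0, 0, 0, -0.42, 0, -0.9], [0, 0, 0, -0.42, 0, -0.9]])

```text
time_s: 27.0
eef_pos: [0.6378, -0.0799, 0.2307]
orientation: [-0.027, 0.959, -0.222, 0.174]
ft_force: [0.5, -0.0, -0.2]
width: 0.0853
grasp_force: 0.0
```

```bash
cat >> h.py <<'E'
def Rp(al,yaw):  # pick: tool x along heading, tilted al towards it
    return Rn.from_euler('z',yaw,degrees=True)*Rn.from_matrix(np.array([[1,0,0],[0,-1,0],[0,0,-1.]]))*Rn.from_euler('y',al,degrees=True)
E
python3 - <<'E'
from h import *
s=log(); print(s['time_s'])
R=Rp(20,45.4); g=np.array([.5695-.030*.702,-.286-.030*.712]); print(g,R.apply([0,0,1]))
goto((*g,.15),R); Q=rot(s['orientation']); x=Q.apply([1,0,0]); print(np.degrees(np.arctan2(x[1],x[0])), Q.inv().apply([0,0,1]))
E
```

```text
27.0
[ 0.54844 -0.30736] [ 0.24015049  0.24352725 -0.93969262]
shift units [-0.1  12.62  2.53] turn units [  3.46  -0.73 -13.66] q [-0.35  0.22  1.64  0.12  0.94  1.62]
-27.390853923752353 [ 0.32225114 -0.12901655 -0.93782138]
```

The top-edge reading is ambiguous because the top face is in view, so I'll confirm the battery depth by touch later. Now to the radio.

Emit:
apply_moves(commands=[[0, 0.97, 0.2, 0, 0, 0], [0, 0.97, 0.2, 0, 0, 0], [0, 0.97, 0.2, 0, 0, 0], [0, 0.97, 0.2, 0, 0, 0], [0, 0.97, 0.2, 0, 0, 0], [0, 0.97, 0.2, 0, 0, 0], [0, 0.97, 0.2, 0, 0, 0], [0, 0.97, 0.2, 0, 0, 0], [0, 0.97, 0.2, 0, 0, 0], [0, 0.97, 0.2, 0, 0, 0], [0, 0.97, 0.2, 0, 0, 0], [0, 0.97, 0.2, 0, 0, 0], [0, 0.97, 0.2, 0, 0, 0]])

```text
time_s: 28.08
eef_pos: [0.5506, -0.3073, 0.1485]
orientation: [-0.03, 0.958, -0.224, 0.175]
ft_force: [0.7, -0.4, -0.1]
width: 0.0849
grasp_force: 0.0
```

Emit:
apply_moves(commands=[[0, 0, 0, 0.23, -0.05, -0.91], [0, 0, 0, 0.23, -0.05, -0.91], [0, 0, 0, 0.23, -0.05, -0.91], [0, 0, 0, 0.23, -0.05, -0.91], [0, 0, 0, 0.23, -0.05, -0.91], [0, 0, 0, 0.23, -0.05, -0.91], [0, 0, 0, 0.23, -0.05, -0.91], [0, 0, 0, 0.23, -0.05, -0.91], [0, 0, 0, 0.23, -0.05, -0.91], [0, 0, 0, 0.23, -0.05, -0.91], [0, 0, 0, 0.23, -0.05, -0.91], [0, 0, 0, 0.23, -0.05, -0.91], [0, 0, 0, 0.23, -0.05, -0.91], [0, 0, 0, 0.23, -0.05, -0.91], [0, 0, 0, 0.23, -0.05, -0.91], [0, 0, 0, 0, 0, 0]])

```text
time_s: 29.42
eef_pos: [0.5516, -0.3072, 0.1494]
orientation: [-0.069, 0.908, 0.38, 0.162]
ft_force: [0.1, -0.5, -0.5]
width: 0.0854
grasp_force: 0.0
```

```bash
python3 - <<'E'
from h import *
s=log(); g=np.array([.5695-.030*.702,-.286-.030*.712]); goto((*g,.012),Rp(20,45.4))
snap('wrist','w8')
# radio outline in close view
im=cv2.imread('pics/w8.png'); gg=im.max(2)
q=np.array([proj('w8',(.5695+a*.702-b*.712,-.286+a*.712+b*.702,.036)) for a,b in((.0625,.029),(.0625,-.029),(-.0625,-.029),(-.0625,.029))]); print('pred px',q.round(0).tolist())
x0,y0=np.maximum(q.min(0).astype(int)-25,0); x1,y1=q.max(0).astype(int)+25; y1=min(y1,399)
c=dark('w8',(x0,y0,x1,y1),60); m=np.zeros((400,640),np.uint8); cv2.fillPoly(m,[c],255); m=cv2.morphologyEx(m,cv2.MORPH_OPEN,np.ones((25,25)))
c2=max(cv2.findContours(m,0,1)[0],key=cv2.contourArea)[:,0]; 
for z in(.036,.030): print(z,cv2.minAreaRect(np.float32([onz('w8',*t,z)[:2] for t in c2])*1000), c2.min(0),c2.max(0))
E
```

```text
shift units [-2.49 -0.1   6.4 ] turn units [-0.01 -0.06 -0.01] q [-0.89  0.45  1.52  0.37  1.23 -0.24]
pred px [[281.0, 144.0], [343.0, 144.0], [343.0, 278.0], [281.0, 278.0]]
0.036 ((570.36279296875, -287.272216796875), (121.2376480102539, 56.843528747558594), 45.22199249267578) [283 146] [344 276]
0.03 ((570.309814453125, -287.2637939453125), (123.87001037597656, 58.07770919799805), 45.22196578979492) [283 146] [344 276]
```

The closer view puts the radio at (0.570,-0.287), yaw 45.2°, 58 x 124 mm. Descending for the tilted grasp at radio x of about +30 mm.

Emit:
apply_moves(commands=[[-0.26, 0, 0.72, 0, 0, 0], [-0.26, 0, 0.72, 0, 0, 0], [-0.26, 0, 0.72, 0, 0, 0], [-0.26, 0, 0.72, 0, 0, 0], [-0.26, 0, 0.72, 0, 0, 0], [-0.26, 0, 0.72, 0, 0, 0], [-0.26, 0, 0.72, 0, 0, 0], [-0.26, 0, 0.72, 0, 0, 0], [-0.15, 0, 0.4, 0, 0, 0], [-0.1, 0, 0.3, 0, 0, 0], [0, 0, 0, 0, 0, 0], [0, 0, 0, 0, 0, 0]])

```text
time_s: 30.47
eef_pos: [0.554, -0.308, 0.0153]
orientation: [-0.065, 0.909, 0.379, 0.164]
ft_force: [0.0, 0.4, 1.2]
width: 0.0856
grasp_force: 0.0
```

Emit:
apply_moves(commands=[[0, 0, 0, 0, 0, 0], [0, 0, 0, 0, 0, 0], [0, 0, 0, 0, 0, 0], [0, 0, 0, 0, 0, 0], [0, 0, 0, 0, 0, 0], [0, 0, 0, 0, 0, 0]], jaw=0.4, force=80)

```text
time_s: 30.97
eef_pos: [0.5547, -0.309, 0.017]
orientation: [-0.064, 0.908, 0.379, 0.164]
ft_force: [-1.6, -0.7, 5.9]
width: 0.0562
grasp_force: 86.5
```

```bash
python3 - <<'E'
from kin import *
p,e,D=fit(); s=log(); R=rot(s['orientation']); x=R.apply([1,0,0]); yaw=np.degrees(np.arctan2(x[1],x[0])); al=np.degrees(np.arcsin(x[2])); print(s['time_s'],s['eef_pos'],yaw,al)
c=np.array([np.cos(np.radians(yaw)),np.sin(np.radians(yaw)),0])
cen=np.array([.5703,-.2873,.018]); d=cen-s['eef_pos']; lat=d@np.cross([0,0,1],c); base=cen+c*.0625-lat*np.cross([0,0,1],c); b=R.inv().apply(base-s['eef_pos']); print('lat',lat,'base tool',b)
np.save('rb.npy',b)
st=np.array([.64,-.08,.245]); R2=Rn.from_euler('z',-17-yaw,degrees=True)*R
simflip(st,s['qpos'],R2,p)
print('up in tool',R.inv().apply([0,0,1]),'to stage',R.inv().apply(st-s['eef_pos']-[0,0,.235])/.02, 'yaw units',(-17-yaw)/5)
E
```

```text
30.9667 [ 0.55468207 -0.30899484  0.01704195] 45.41289290338324 20.27597279404904
lat 0.004106779536400371 base tool [ 0.08373676 -0.00029077  0.0299125 ]
stage [-0.29  0.22  1.61 -0.01  0.96  1.59] 0.0
6 [-0.44  0.19  1.68  0.32  0.92  1.71] 0.0 z [ 0.43  0.08 -0.9 ] wrist [ 0.49 -0.11  0.56]
12 [-0.57  0.15  1.83  0.69  0.85  1.8 ] 0.0 z [ 0.58  0.2  -0.79] wrist [ 0.44 -0.15  0.53]
18 [-0.66  0.12  2.01  1.11  0.76  1.82] 0.0 z [ 0.74  0.21 -0.64] wrist [ 0.38 -0.15  0.47]
24 [-0.66  0.12  2.19  1.65  0.67  1.78] 0.0 z [ 0.86  0.12 -0.49] wrist [ 0.33 -0.12  0.42]
30 [-0.54  0.15  2.32  2.33  0.62  1.67] 0.0 z [ 0.92 -0.06 -0.38] wrist [ 0.31 -0.06  0.38]
36 [-0.3   0.19  2.33  3.13  0.61  1.55] 0.0 z [ 0.9  -0.27 -0.34] wrist [0.32 0.02 0.36]
max dq/row [0.043 0.008 0.031 0.135 0.015 0.023]
up in tool [ 0.34654231  0.00911806 -0.93799002] to stage [10.33608314 -5.04006294  4.14506734] yaw units -12.482578580676648
```

The radio is gripped (56 mm, 86 N). Lift, carry to the stage and turn to the charger's yaw.

Emit:
apply_moves(commands=[[0.2, 0, -0.5, 0, 0, 0], [0.33, 0, -0.9, 0, 0, 0], [0.33, 0, -0.9, 0, 0, 0], [0.33, 0, -0.9, 0, 0, 0], [0.33, 0, -0.9, 0, 0, 0], [0.33, 0, -0.9, 0, 0, 0], [0.33, 0, -0.9, 0, 0, 0], [0.33, 0, -0.9, 0, 0, 0], [0.33, 0, -0.9, 0, 0, 0], [0.33, 0, -0.9, 0, 0, 0], [0.33, 0, -0.9, 0, 0, 0], [0.33, 0, -0.9, 0, 0, 0], [0.33, 0, -0.9, 0, 0, 0]])

```text
time_s: 32.05
eef_pos: [0.5523, -0.3068, 0.2576]
orientation: [-0.065, 0.909, 0.379, 0.163]
ft_force: [-0.4, -0.2, -3.4]
width: 0.0561
grasp_force: 85.5
```

Emit:
apply_moves(commands=[[0.94, -0.46, 0.38, 0, 0, 0], [0.94, -0.46, 0.38, 0, 0, 0], [0.94, -0.46, 0.38, 0, 0, 0], [0.94, -0.46, 0.38, 0, 0, 0], [0.94, -0.46, 0.38, 0, 0, 0], [0.94, -0.46, 0.38, 0, 0, 0], [0.94, -0.46, 0.38, 0, 0, 0], [0.94, -0.46, 0.38, 0, 0, 0], [0.94, -0.46, 0.38, 0, 0, 0], [0.94, -0.46, 0.38, 0, 0, 0], [0.94, -0.46, 0.38, 0, 0, 0]])

```text
time_s: 32.97
eef_pos: [0.6376, -0.0764, 0.2491]
orientation: [-0.065, 0.909, 0.379, 0.163]
ft_force: [0.9, -0.8, -2.9]
width: 0.0558
grasp_force: 85.7
```

Emit:
apply_moves(commands=[[0, 0, 0, -0.33, 0, 0.9], [0, 0, 0, -0.33, 0, 0.9], [0, 0, 0, -0.33, 0, 0.9], [0, 0, 0, -0.33, 0, 0.9], [0, 0, 0, -0.33, 0, 0.9], [0, 0, 0, -0.33, 0, 0.9], [0, 0, 0, -0.33, 0, 0.9], [0, 0, 0, -0.33, 0, 0.9], [0, 0, 0, -0.33, 0, 0.9], [0, 0, 0, -0.33, 0, 0.9], [0, 0, 0, -0.33, 0, 0.9], [0, 0, 0, -0.33, 0, 0.9], [0, 0, 0, -0.33, 0, 0.9], [0, 0, 0, 0, 0, 0]])

```text
time_s: 34.13
eef_pos: [0.6372, -0.0765, 0.2488]
orientation: [0.027, 0.973, -0.147, 0.176]
ft_force: [0.3, -0.2, -3.3]
width: 0.0566
grasp_force: 85.6
```

```bash
python3 - <<'E'
from kin import *
p,e,D=fit(); s=log(); R=rot(s['orientation']); print(s['qpos'].round(2)); goto((.64,-.08,.25),Rp(20.28,-17))
simflip(s['eef_pos'],s['qpos'],R,p)
E
```

```text
[-0.29  0.21  1.61 -0.    0.96  1.58]
shift units [0.19 0.13 0.01] turn units [ 0.02 -0.04 -0.04] q [-0.29  0.21  1.61 -0.    0.96  1.58]
stage [-0.29  0.21  1.61 -0.    0.96  1.58] 0.0
6 [-0.44  0.17  1.69  0.33  0.93  1.71] 0.0 z [ 0.43  0.09 -0.9 ] wrist [ 0.48 -0.11  0.57]
12 [-0.58  0.14  1.84  0.7   0.85  1.79] 0.0 z [ 0.58  0.2  -0.79] wrist [ 0.43 -0.15  0.53]
18 [-0.66  0.11  2.02  1.12  0.76  1.82] 0.0 z [ 0.74  0.21 -0.64] wrist [ 0.38 -0.15  0.47]
24 [-0.66  0.11  2.2   1.65  0.68  1.78] 0.0 z [ 0.86  0.12 -0.49] wrist [ 0.33 -0.12  0.42]
30 [-0.54  0.14  2.32  2.33  0.62  1.68] 0.0 z [ 0.92 -0.06 -0.38] wrist [ 0.31 -0.06  0.38]
36 [-0.3   0.18  2.33  3.13  0.6   1.56] 0.0 z [ 0.9  -0.27 -0.33] wrist [0.32 0.02 0.37]
max dq/row [0.044 0.008 0.031 0.137 0.015 0.023]
```

Emit:
apply_moves(commands=[[0, 0, 0, 0.42, 0, 0.9], [0, 0, 0, 0.42, 0, 0.9], [0, 0, 0, 0.42, 0, 0.9], [0, 0, 0, 0.42, 0, 0.9], [0, 0, 0, 0.42, 0, 0.9], [0, 0, 0, 0.42, 0, 0.9], [0, 0, 0, 0.42, 0, 0.9], [0, 0, 0, 0.42, 0, 0.9], [0, 0, 0, 0.42, 0, 0.9], [0, 0, 0, 0.42, 0, 0.9], [0, 0, 0, 0.42, 0, 0.9], [0, 0, 0, 0.42, 0, 0.9], [0, 0, 0, 0.42, 0, 0.9], [0, 0, 0, 0.42, 0, 0.9], [0, 0, 0, 0.42, 0, 0.9], [0, 0, 0, 0.42, 0, 0.9], [0, 0, 0, 0.42, 0, 0.9], [0, 0, 0, 0.42, 0, 0.9]])

```text
time_s: 35.63
eef_pos: [0.6378, -0.0783, 0.2493]
orientation: [0.383, -0.606, 0.672, -0.187]
ft_force: [0.8, 0.1, -2.6]
width: 0.0559
grasp_force: 85.8
```

Emit:
apply_moves(commands=[[0, 0, 0, 0.42, 0, 0.9], [0, 0, 0, 0.42, 0, 0.9], [0, 0, 0, 0.42, 0, 0.9], [0, 0, 0, 0.42, 0, 0.9], [0, 0, 0, 0.42, 0, 0.9], [0, 0, 0, 0.42, 0, 0.9], [0, 0, 0, 0.42, 0, 0.9], [0, 0, 0, 0.42, 0, 0.9], [0, 0, 0, 0.42, 0, 0.9], [0, 0, 0, 0.42, 0, 0.9], [0, 0, 0, 0.42, 0, 0.9], [0, 0, 0, 0.42, 0, 0.9], [0, 0, 0, 0.42, 0, 0.9], [0, 0, 0, 0.42, 0, 0.9], [0, 0, 0, 0.42, 0, 0.9], [0, 0, 0, 0.42, 0, 0.9], [0, 0, 0, 0.42, 0, 0.9], [0, 0, 0, 0.42, 0, 0.9], [0, 0, 0, 0, 0, 0]])

```text
time_s: 37.22
eef_pos: [0.6376, -0.0773, 0.2484]
orientation: [0.57, 0.111, 0.809, -0.088]
ft_force: [0.6, -0.2, -2.5]
width: 0.0565
grasp_force: 85.9
```

```bash
python3 - <<'E'
from h import *
s=log(); b=np.load('rb.npy'); b[1]=0; R=Rf(20.28,-17); pk=np.array([.6044,-.0323,.010]); tcp=pk-R.apply(b); print('tcp',tcp,s['width'])
goto(tcp+[0,0,.06],R); goto(tcp+[0,0,.13],R)
snap('wrist','w9'); g=cv2.imread('pics/w9.png').max(2).astype(int)
# radio face in wrist view: predicted corners for the current pose
Q=rot(s['orientation']); base=s['eef_pos']+Q.apply(b); u=Q.apply(Rf(20.28,-17).inv().apply([0,0,1])); c=Q.apply(Rf(20.28,-17).inv().apply([.9563,-.2924,0])); l=np.cross(u,c)
print('base',base,'up',u.round(3)); pred=np.array([proj('w9',base-.018*c+y*l+z*u) for y,z in((.029,0),(-.029,0),(-.029,.125),(.029,.125))]); print(pred.round(1).tolist())
x0,x1=sorted((pred[0,0],pred[1,0])); v0=int(pred[0,1])
for v in (v0+10,v0+25,v0+40):
    r=[k for k in range(int(x0)-25,int(x1)+25) if g[v,k]<45]; print(v,r[0],r[-1])
for k in (int(x0)+15,int((x0+x1)/2),int(x1)-15): print(k,[v for v in range(max(v0-30,0),v0+40) if g[v,k]<45][:1])
E
```

```text
tcp [ 0.60532344 -0.03258232  0.09891383] 0.05651301286472195
shift units [ 4.92  1.76 -0.56] turn units [0.07 0.15 0.21] q [-0.3   0.18  2.33  3.13  0.6   1.56]
shift units [ 1.62  1.71 -1.73] turn units [0.07 0.15 0.21] q [-0.3   0.18  2.33  3.13  0.6   1.56]
base [ 0.63738266 -0.07867793  0.15951942] up [-0.008  0.019  1.   ]
[[376.9, 86.4], [257.8, 86.5], [256.7, 345.7], [378.1, 345.7]]
96 256 367
111 255 368
126 255 368
272 [90]
317 [89]
361 [89]
```

Geometry agrees (base edge within 3 px of the prediction). Moving over the pocket, then down.

Emit:
apply_moves(commands=[[0, 0.57, -0.85, 0.07, 0.15, 0.21], [0.3, 0.57, -0.85, 0, 0, 0], [0.8, 0.57, 0.1, 0, 0, 0], [0.9, 0, 0.2, 0, 0, 0], [0.9, 0, 0.2, 0, 0, 0], [0.9, 0, 0.3, 0, 0, 0], [0.9, 0, 0.3, 0, 0, 0], [0, 0, 0, 0, 0, 0], [0, 0, 0, 0, 0, 0]])

```text
time_s: 38.02
eef_pos: [0.6059, -0.0328, 0.163]
orientation: [0.565, 0.119, 0.812, -0.085]
ft_force: [0.5, -0.2, -1.9]
width: 0.056
grasp_force: 86.3
```

```bash
python3 - <<'E'
from h import *
goto((.6053,-.0326,.0989),Rf(20.28,-17)); goto((.6053,-.0326,.1389),Rf(20.28,-17))
g=cv2.imread('pics/w9.png').max(2).astype(int); print(g[111,244:264],g[111,360:384])
E
```

```text
shift units [3.01 0.01 1.09] turn units [ 0.02 -0.02  0.04] q [-0.17  0.41  2.45  3.29  0.94  1.52]
shift units [1.14 0.01 0.39] turn units [ 0.02 -0.02  0.04] q [-0.17  0.41  2.45  3.29  0.94  1.52]
[182 183 184 186 184 166 134 140 143 150 143  11  24  26  30  24  30  29
  26  30] [ 31  30  29  30  31  28  31  32  23  62 133 115 104  93  82  70  58  51
  59  73  86  96 106 110]
```

Emit:
apply_moves(commands=[[0.4, 0.07, 0.15, 0, 0, 0], [0.4, 0, 0.14, 0, 0, 0], [0.35, 0, 0.13, 0, 0, 0], [0.3, 0, 0.1, 0, 0, 0], [0.25, 0, 0.1, 0, 0, 0], [0.25, 0, 0.1, 0, 0, 0], [0.2, 0, 0.07, 0, 0, 0], [0, 0, 0, 0, 0, 0]])

```text
time_s: 38.68
eef_pos: [0.6099, -0.0335, 0.1302]
orientation: [0.577, 0.12, 0.803, -0.087]
ft_force: [-21.0, -1.3, 36.4]
width: 0.0562
grasp_force: 89.7
```

```bash
python3 - <<'E'
from h import *
goto((.6053,-.0326,.0989),Rf(20.28,-17)); print(env.sense()['ft_torque'],env.sense()['ft_force'])
E
```

```text
shift units [ 1.56 -0.02  0.28] turn units [-0.02  0.34  0.  ] q [-0.16  0.56  2.46  3.29  1.13  1.55]
[-1.68035938 -2.82604812 -1.0644689 ] [-20.97365544  -1.28212456  36.40383835]
```

Contact on the lead-in: the force is towards -x and up, so the radio's base is too far back, probably from droop in the grip. I'll back up 10 mm and measure the lean.

Emit:
apply_moves(commands=[[-0.5, 0, -0.18, 0, 0, 0], [-0.4, 0, -0.15, 0, 0, 0], [0, 0, 0, 0, 0, 0], [0, 0, 0, 0, 0, 0]])

```text
time_s: 39.02
eef_pos: [0.6072, -0.0313, 0.14]
orientation: [0.568, 0.12, 0.81, -0.085]
ft_force: [0.2, -0.4, -2.4]
width: 0.0564
grasp_force: 86.2
```

```bash
python3 - <<'E'
from h import *
goto((.6053,-.0326,.0989),Rf(20.28,-17)); snap('wrist','w10'); snap('top','t10'); snap('scene','s10')
for f in('w9','w10'):
    g=cv2.imread(f'pics/{f}.png').max(2).astype(int); out=[]
    for v in range(80,300,12):
        d=g[v,215:420]<45; k=np.flatnonzero(d)
        out.append((v,int(k[0])+215,int(k[-1])+215,) if len(k) else (v,))
    print(f,out)
    col=g[60:130,312]; print(col.tolist()[::1][20:40])
    print(display(f,(245,70,385,300))[0:2])
E
```

```text
shift units [ 1.95 -0.09  0.63] turn units [0.02 0.07 0.02] q [-0.16  0.5   2.46  3.29  1.04  1.54]
w9 [(80,), (92, 257, 365), (104, 255, 368), (116, 255, 368), (128, 255, 368), (140, 255, 368), (152, 256, 369), (164, 256, 369), (176, 256, 369), (188, 256, 370), (200, 256, 370), (212, 257, 370), (224, 257, 371), (236, 257, 371), (248, 257, 371), (260, 255, 376), (272, 228, 402), (284, 222, 408), (296, 215, 418)]
[142, 143, 143, 143, 141, 142, 138, 139, 135, 14, 23, 24, 24, 25, 28, 29, 29, 31, 29, 28]
(array([343.45390071, 244.60283688]), array([334, 238,  20,  15, 282], dtype=int32))
w10 [(80,), (92, 259, 370), (104, 257, 419), (116, 257, 373), (128, 257, 372), (140, 258, 372), (152, 257, 372), (164, 257, 372), (176, 257, 372), (188, 257, 372), (200, 257, 372), (212, 257, 372), (224, 258, 372), (236, 258, 372), (248, 258, 372), (260, 255, 376), (272, 228, 402), (284, 222, 408), (296, 215, 418)]
[104, 106, 105, 105, 106, 106, 109, 109, 81, 12, 21, 26, 26, 28, 28, 30, 30, 29, 31, 30]
(array([315.61458333, 248.19444444]), array([306, 241,  20,  15, 288], dtype=int32))
```

The lateral lean visible in w9 straightened out on contact. I'll re-centre (slightly forward and sideways) and come down gently, watching the force.

Emit:
apply_moves(commands=[[0.06, -0.05, -0.16, 0, 0.07, 0], [0.1, 0, 0.03, 0, 0, 0], [0.15, 0, 0.05, 0, 0, 0], [0.1, 0, 0.04, 0, 0, 0], [0.1, 0, 0.04, 0, 0, 0], [0, 0, 0, 0, 0, 0]])

```text
time_s: 39.67
eef_pos: [0.6042, -0.0314, 0.1295]
orientation: [0.565, 0.12, 0.812, -0.084]
ft_force: [3.1, -1.6, 3.3]
width: 0.0562
grasp_force: 86.3
```

```bash
python3 - <<'E'
from h import *
s=env.sense();goto((.6053,-.0326,.0989),Rf(20.28,-17)); print(s['ft_force'].round(1),s['ft_torque'].round(2))
E
```

```text
shift units [ 1.41 -0.04  0.6 ] turn units [0.01 0.01 0.01] q [-0.16  0.53  2.47  3.28  1.08  1.55]
[ 3.1 -1.6  3.3] [-0.19 -0.41 -0.04]
```

Emit:
apply_moves(commands=[[-0.02, -0.04, 0.06, 0, 0, 0], [0.05, 0, 0.02, 0, 0, 0], [0.05, 0, 0.02, 0, 0, 0], [0, 0, 0, 0, 0, 0]])

```text
time_s: 40.0
eef_pos: [0.6042, -0.0323, 0.1264]
orientation: [0.564, 0.12, 0.813, -0.084]
ft_force: [5.3, -1.8, -1.0]
width: 0.0565
grasp_force: 85.7
```

```bash
python3 - <<'E'
from h import *
s=env.sense();goto((.6053,-.0326,.0989),Rf(20.28,-17)); print(s['ft_force'].round(1),s['ft_torque'].round(2))
for f in ('t10','s10'):
  q=[proj(f,(.6044,-.0323,z)) for z in (.05,.18)]; print(f,np.round(q,0).tolist())
E
```

```text
shift units [1.27 0.   0.53] turn units [ 0.02 -0.04  0.02] q [-0.17  0.54  2.47  3.28  1.08  1.55]
[ 5.3 -1.8 -1. ] [-0.02 -0.33  0.17]
t10 [[304.0, 185.0], [303.0, 168.0]]
s10 [[305.0, 196.0], [304.0, 163.0]]
```

The base is now below the lead-in (z about 0.0375), with only a mild +x push from the front wall. I'll ease it +1 mm and continue.

Emit:
apply_moves(commands=[[0.03, 0, 0.09, 0, 0, 0], [0.14, 0, 0.05, 0, 0, 0], [0.14, 0, 0.05, 0, 0, 0], [0.14, 0, 0.05, 0, 0, 0], [0, 0, 0, 0, 0, 0]])

```text
time_s: 40.42
eef_pos: [0.6047, -0.0327, 0.1147]
orientation: [0.563, 0.121, 0.813, -0.084]
ft_force: [4.1, -2.1, -3.0]
width: 0.0557
grasp_force: 85.8
```

```bash
python3 - <<'E'
from h import *
s=env.sense();goto((.6053,-.0326,.0989),Rf(20.28,-17)); print(s['ft_force'].round(1),s['ft_torque'].round(2))
E
```

```text
shift units [0.73 0.01 0.3 ] turn units [ 0.01 -0.07  0.02] q [-0.17  0.58  2.47  3.28  1.12  1.56]
[ 4.1 -2.1 -3. ] [0.06 0.2  0.04]
```

Sliding freely. Going to the floor.

Emit:
apply_moves(commands=[[0.14, 0, 0.08, 0, 0, 0], [0.14, 0, 0.06, 0, 0, 0], [0.14, 0, 0.06, 0, 0, 0], [0.12, 0, 0.05, 0, 0, 0], [0, 0, 0, 0, 0, 0]])

```text
time_s: 40.83
eef_pos: [0.6053, -0.0328, 0.1028]
orientation: [0.563, 0.121, 0.814, -0.084]
ft_force: [1.3, -0.1, -5.0]
width: 0.0562
grasp_force: 85.9
```

Emit:
apply_moves(commands=[[0.08, 0, 0.03, 0, 0, 0], [0.06, 0, 0.02, 0, 0, 0], [0, 0, 0, 0, 0, 0]])

```text
time_s: 41.08
eef_pos: [0.6054, -0.0328, 0.1005]
orientation: [0.563, 0.121, 0.813, -0.084]
ft_force: [1.6, 0.5, -4.1]
width: 0.0563
grasp_force: 86.0
```

The base is about 1.5 mm above the floor. I'll release so it drops home, back off and rise.

Emit:
apply_moves(commands=[[0, 0, 0, 0, 0, 0], [0, 0, 0, 0, 0, 0], [0, 0, 0, 0, 0, 0], [0, 0, 0, 0, 0, 0], [0.1, 0, -0.3, 0, 0, 0], [0.2, 0, -0.6, 0, 0, 0], [0.2, 0, -0.6, 0, 0, 0], [-0.9, 0, -0.34, 0, 0, 0], [-0.9, 0, -0.34, 0, 0, 0], [-0.9, 0, -0.34, 0, 0, 0], [-0.9, 0, -0.34, 0, 0, 0], [-0.9, 0, -0.34, 0, 0, 0], [-0.9, 0, -0.34, 0, 0, 0], [-0.9, 0, -0.34, 0, 0, 0], [-0.9, 0, -0.34, 0, 0, 0], [0, 0, 0, 0, 0, 0]], jaw=1)

```text
time_s: 42.42
eef_pos: [0.5758, -0.0233, 0.2614]
orientation: [0.567, 0.12, 0.81, -0.084]
ft_force: [0.6, 0.1, 0.7]
width: 0.0855
grasp_force: 0.0
```

```bash
python3 - <<'E'
from kin import *
p,e,D=fit(); s=log(); R=rot(s['orientation']); print(s['qpos'].round(2)); st=(.63,-.08,.26); goto(st,R)
simflip(st,s['qpos'],R,p,36,(-.42,0,-.9))
snap('top','t11'); snap('wrist','w11')
E
```

```text
[-0.15  0.05  2.42  3.4   0.57  1.4 ]
shift units [-1.11 -1.93  3.24] turn units [0. 0. 0.] q [-0.15  0.05  2.42  3.4   0.57  1.4 ]
stage [-0.31  0.14  2.33  3.12  0.55  1.59] 0.0
6 [-0.56  0.09  2.32  2.25  0.6   1.77] 0.0 z [ 0.92 -0.06 -0.38] wrist [ 0.3  -0.06  0.4 ]
12 [-0.69  0.08  2.19  1.58  0.69  1.86] 0.0 z [ 0.86  0.12 -0.49] wrist [ 0.32 -0.12  0.43]
18 [-0.68  0.09  2.01  1.09  0.8   1.87] 0.0 z [ 0.74  0.22 -0.64] wrist [ 0.37 -0.16  0.49]
24 [-0.6   0.12  1.83  0.7   0.89  1.81] 0.0 z [ 0.58  0.21 -0.79] wrist [ 0.42 -0.15  0.54]
30 [-0.46  0.16  1.68  0.35  0.97  1.71] 0.0 z [ 0.43  0.1  -0.9 ] wrist [ 0.48 -0.11  0.58]
36 [-0.31  0.19  1.6   0.02  1.    1.57] 0.0 z [ 0.33 -0.09 -0.94] wrist [ 0.51 -0.05  0.59]
max dq/row [0.045 0.007 0.032 0.151 0.017 0.035]
```

Emit:
apply_moves(commands=[[-0.28, -0.48, 0.81, 0, 0, 0], [-0.28, -0.48, 0.81, 0, 0, 0], [-0.28, -0.48, 0.81, 0, 0, 0], [-0.28, -0.48, 0.81, 0, 0, 0], [0, 0, 0, -0.42, 0, -0.9], [0, 0, 0, -0.42, 0, -0.9], [0, 0, 0, -0.42, 0, -0.9], [0, 0, 0, -0.42, 0, -0.9], [0, 0, 0, -0.42, 0, -0.9], [0, 0, 0, -0.42, 0, -0.9], [0, 0, 0, -0.42, 0, -0.9], [0, 0, 0, -0.42, 0, -0.9], [0, 0, 0, -0.42, 0, -0.9], [0, 0, 0, -0.42, 0, -0.9], [0, 0, 0, -0.42, 0, -0.9], [0, 0, 0, -0.42, 0, -0.9], [0, 0, 0, -0.42, 0, -0.9], [0, 0, 0, -0.42, 0, -0.9], [0, 0, 0, -0.42, 0, -0.9], [0, 0, 0, -0.42, 0, -0.9]])

```text
time_s: 44.18
eef_pos: [0.6282, -0.0789, 0.2509]
orientation: [0.416, -0.532, 0.718, -0.168]
ft_force: [1.4, 0.3, 0.0]
width: 0.0855
grasp_force: 0.0
```

Emit:
apply_moves(commands=[[0, 0, 0, -0.42, 0, -0.9], [0, 0, 0, -0.42, 0, -0.9], [0, 0, 0, -0.42, 0, -0.9], [0, 0, 0, -0.42, 0, -0.9], [0, 0, 0, -0.42, 0, -0.9], [0, 0, 0, -0.42, 0, -0.9], [0, 0, 0, -0.42, 0, -0.9], [0, 0, 0, -0.42, 0, -0.9], [0, 0, 0, -0.42, 0, -0.9], [0, 0, 0, -0.42, 0, -0.9], [0, 0, 0, -0.42, 0, -0.9], [0, 0, 0, -0.42, 0, -0.9], [0, 0, 0, -0.42, 0, -0.9], [0, 0, 0, -0.42, 0, -0.9], [0, 0, 0, -0.42, 0, -0.9], [0, 0, 0, -0.42, 0, -0.9], [0, 0, 0, -0.42, 0, -0.9], [0, 0, 0, -0.42, 0, -0.9], [0, 0, 0, -0.42, 0, -0.9], [0, 0, 0, -0.42, 0, -0.9]], jaw=0.35)

```text
time_s: 45.85
eef_pos: [0.6276, -0.0798, 0.2503]
orientation: [0.02, 0.975, -0.152, 0.163]
ft_force: [-0.0, -0.3, 0.0]
width: 0.0299
grasp_force: 0.0
```

```bash
python3 - <<'E'
from h import *
s=log(); print(s['time_s'],s['width'],s['eef_pos'])
goto((.5988,-.0505,.215),Rp(0,33)); 
im=snap('wrist','w12'); im2=snap('top','t12')
pts={'knob':(.5988,-.0505,.151),'ant':(.6102,-.0132,.186),'case':(.6044,-.0323,.135),'batt':(.6427,-.044,.115),'tab':(.6427,-.044,.123)}
for k,v in pts.items(): print(k,np.round(proj('w12',v),1),np.round(proj('t12',v),1))
g=im.max(2); u,v=np.round(proj('w12',pts['knob'])).astype(int)
# white-ish blobs near knob and case
m=((im.min(2)>140)).astype(np.uint8); n,l,st,ce=cv2.connectedComponentsWithStats(m)
print([(ce[i].round(1).tolist(),int(st[i,4])) for i in range(1,n) if st[i,4]<150 and abs(ce[i][0]-u)<60 and abs(ce[i][1]-v)<60])
np.set_printoptions(linewidth=250); print(g[v-26:v+28:2,u-36:u+60:2] if v<370 else v)
E
```

```text
45.85 0.02988375488981892 [ 0.62761484 -0.07976601  0.25033887]
shift units [-2.29 -0.94  1.09] turn units [  1.56  -3.59 -10.06] q [-0.31  0.2   1.61  0.01  1.    1.57]
knob [293.8 281.6] [307.8 174.4]
ant [239.2 294.3] [298.5 164.4]
case [274.9 277.1] [303.5 174.1]
batt [277.4 232.3] [309.6 169. ]
tab [276.2 233.1] [309.5 167.9]
[([238.0, 277.0], 1), ([239.0, 284.0], 1), ([291.5, 286.0], 6), ([236.3, 292.0], 3), ([297.0, 293.0], 1), ([235.5, 299.8], 8), ([280.0, 335.5], 2), ([279.0, 340.0], 1)]
[[ 2  2  6 ... 14 68 66]
 [ 7  7  3 ... 12 71 64]
 [11  8 10 ... 12 57 64]
 ...
 [14 13 17 ...  6  7 18]
 [12 15 14 ...  0  3 17]
 [12 15 17 ...  0 10 22]]
```

The knob shows at about its predicted place (293.8,281.6), with its white line blob at (291.5,286) and the dot at (297,293). Moving over the knob with the jaw line preset 40° short of the charger axis.

Emit:
apply_moves(commands=[[-0.76, -0.31, 0.36, 0, 0, 0], [-0.76, -0.31, 0.36, 0, 0, 0], [-0.77, -0.32, 0.36, 0, 0, 0], [0, 0, 0, 0.14, -0.33, -0.92], [0, 0, 0, 0.14, -0.33, -0.92], [0, 0, 0, 0.14, -0.33, -0.92], [0, 0, 0, 0.14, -0.33, -0.92], [0, 0, 0, 0.14, -0.33, -0.92], [0, 0, 0, 0.14, -0.33, -0.92], [0, 0, 0, 0.14, -0.33, -0.92], [0, 0, 0, 0.14, -0.33, -0.92], [0, 0, 0, 0.14, -0.33, -0.92], [0, 0, 0, 0.14, -0.33, -0.92], [0, 0, 0, 0.14, -0.33, -0.92], [0, 0, 0, 0, 0, 0]], jaw=0.29)

```text
time_s: 47.2
eef_pos: [0.6006, -0.0508, 0.2166]
orientation: [0.0, 0.958, 0.285, 0.0]
ft_force: [-0.1, -1.0, -0.5]
width: 0.0246
grasp_force: 0.0
```

```bash
python3 - <<'E'
from h import *
s=log(); print(s['time_s'],s['width'],s['eef_pos'],s['qpos'].round(2)); goto((.5988,-.0505,.139),Rp(0,33)); 
im=snap('wrist','w13')
for k,v in {'knob':(.5988,-.0505,.151),'ant':(.6102,-.0132,.186),'batt':(.6427,-.044,.115)}.items(): print(k,np.round(proj('w13',v),1))
def white(f,c,r=40,th=130):
    im=cv2.imread(f'pics/{f}.png'); n,l,st,ce=cv2.connectedComponentsWithStats((im.min(2)>th).astype(np.uint8)); return [(ce[i].round(1).tolist(),int(st[i,4])) for i in range(1,n) if st[i,4]<150 and np.hypot(*(ce[i]-c))<r]
for f in('w12','w13'): 
    for w,a in white(f,np.array(proj(f,(.5988,-.0505,.151)))): print(f,w,a,'z.151',onz(f,*w,.151).round(4),'z.135',onz(f,*w,.135).round(4))
# battery contour in w13 at z=.115
b=np.array([proj('w13',(.6427+a*.956+y*.292,-.044-a*.292+y*.956,.115)) for a,y in((.01,.029),(.01,-.029),(-.01,-.029),(-.01,.029))]); print(b.round(0).tolist())
g=im.max(2).astype(int); P=lambda y,a:np.round(proj('w13',(.6427+a*.956+y*.292,-.044-a*.292+y*.956,.115))).astype(int)
print('along y',[(y,int(g[tuple(P(y/1000,0.0)[::-1])])) for y in range(-40,41,2)]); print('along x',[(a,int(g[tuple(P(.02,a/1000)[::-1])])) for a in range(-20,31,1)])
E
```

```text
47.2 0.024575629858274647 [ 0.60056368 -0.05075407  0.21662394] [-0.27  0.36  1.43 -0.    1.35  0.72]
shift units [-0.07 -0.06  3.88] turn units [ 0.   -0.    0.03] q [-0.27  0.36  1.43 -0.    1.35  0.72]
knob [312.2 219. ]
ant [270.7 195.4]
batt [334.8 157.5]
w12 [291.0, 286.0] 9 z.151 [ 0.5958 -0.0469  0.151 ] z.135 [ 0.5919 -0.0441  0.135 ]
w12 [297.0, 293.0] 1 z.151 [ 0.5883 -0.0501  0.151 ] z.135 [ 0.584  -0.0475  0.135 ]
w13 [306.5, 220.0] 14 z.151 [ 0.5958 -0.0473  0.151 ] z.135 [ 0.59   -0.0505  0.135 ]
w13 [299.6, 223.8] 5 z.151 [ 0.5903 -0.0446  0.151 ] z.135 [ 0.5841 -0.0476  0.135 ]
[[322.0, 122.0], [365.0, 176.0], [347.0, 191.0], [303.0, 138.0]]
along y [(-40, 167), (-38, 165), (-36, 171), (-34, 132), (-32, 106), (-30, 118), (-28, 9), (-26, 20), (-24, 22), (-22, 21), (-20, 22), (-18, 15), (-16, 9), (-14, 79), (-12, 97), (-10, 98), (-8, 97), (-6, 99), (-4, 98), (-2, 98), (0, 97), (2, 99), (4, 98), (6, 98), (8, 99), (10, 56), (12, 21), (14, 22), (16, 25), (18, 24), (20, 22), (22, 22), (24, 24), (26, 17), (28, 8), (30, 10), (32, 0), (34, 55), (36, 93), (38, 97), (40, 83)]
along x [(-20, 6), (-19, 5), (-18, 5), (-17, 1), (-16, 5), (-15, 3), (-14, 3), (-13, 34), (-12, 63), (-11, 77), (-10, 41), (-9, 13), (-8, 21), (-7, 22), (-6, 23), (-5, 21), (-4, 20), (-3, 21), (-2, 22), (-1, 22), (0, 22), (1, 24), (2, 24), (3, 20), (4, 20), (5, 20), (6, 23), (7, 22), (8, 12), (9, 10), (10, 0), (11, 3), (12, 61), (13, 75), (14, 71), (15, 70), (16, 87), (17, 98), (18, 96), (19, 100), (20, 92), (21, 63), (22, 69), (23, 171), (24, 168), (25, 163), (26, 162), (27, 161), (28, 158), (29, 159), (30, 160)]
```

Both checks pass. The white dot triangulates to z = 0.135 m, so the radio case is fully seated. The battery's top outline at z = 0.115 measures about 57 mm, so it is seated too. Going down on the knob.

Emit:
apply_moves(commands=[[-0.07, -0.06, 0.7, 0, 0, 0], [0, 0, 0.8, 0, 0, 0], [0, 0, 0.8, 0, 0, 0], [0, 0, 0.6, 0, 0, 0], [0, 0, 0.5, 0, 0, 0], [0, 0, 0.4, 0, 0, 0], [0, 0, 0, 0, 0, 0]])

```text
time_s: 47.83
eef_pos: [0.5984, -0.0505, 0.1409]
orientation: [0.001, 0.959, 0.284, 0.001]
ft_force: [-0.4, 0.6, 0.9]
width: 0.0245
grasp_force: 0.0
```

Emit:
apply_moves(commands=[[0, 0, 0, 0, 0, 0], [0, 0, 0, 0, 0, 0], [0, 0, 0, 0, 0, 0], [0, 0, 0, 0, 0, 0]], jaw=0, force=25)

```text
time_s: 48.17
eef_pos: [0.6, -0.0507, 0.1435]
orientation: [0.002, 0.958, 0.285, 0.003]
ft_force: [1.2, 1.0, -3.3]
width: 0.0143
grasp_force: 24.5
```

Knob gripped (14.3 mm reading, with the same -1.8 mm offset as the other grasps). Turning counter-clockwise.

Emit:
apply_moves(commands=[[0, 0, 0, 0, 0, -1], [0, 0, 0, 0, 0, -1], [0, 0, 0, 0, 0, -1], [0, 0, 0, 0, 0, -1], [0, 0, 0, 0, 0, -1], [0, 0, 0, 0, 0, -1], [0, 0, 0, 0, 0, -1], [0, 0, 0, 0, 0, -1], [0, 0, 0, 0, 0, -1]])

```text
time_s: 48.92
eef_pos: [0.5999, -0.0505, 0.1434]
orientation: [0.003, 0.775, 0.632, 0.002]
ft_force: [0.4, -0.1, -2.6]
width: 0.0143
grasp_force: 24.4
```

```bash
python3 - <<'E'
from h import *
s=env.sense(); goto((.5988,-.0505,.141),Rp(0,33)); print(s['ft_torque'].round(3),s['ft_force'].round(1),s['eef_pos'].round(4))
E
```

```text
shift units [-0.01 -0.05  0.12] turn units [ 0.08 -0.02  9.08] q [-0.27  0.42  1.53 -0.    1.19 -0.07]
[ 0.14  -0.039 -0.037] [ 0.4 -0.1 -2.6] [ 0.5999 -0.0505  0.1434]
```

Emit:
apply_moves(commands=[[0, 0, 0, 0, 0, -1], [0, 0, 0, 0, 0, -1], [0, 0, 0, 0, 0, -1], [0, 0, 0, 0, 0, -1], [0, 0, 0, 0, 0, 0]])

```text
time_s: 49.33
eef_pos: [0.5998, -0.0504, 0.1433]
orientation: [0.003, 0.654, 0.757, 0.001]
ft_force: [0.1, -0.2, -1.9]
width: 0.0142
grasp_force: 24.4
```

```bash
python3 - <<'E'
from h import *
s=env.sense(); goto((.5988,-.0505,.141),Rp(0,33)); print(s['ft_torque'].round(3),s['ft_force'].round(1),s['eef_pos'].round(4),s['width'])
E
```

```text
shift units [ 0.   -0.05  0.11] turn units [ 8.000e-02 -1.000e-02  1.306e+01] q [-0.27  0.42  1.53 -0.    1.19 -0.41]
[ 0.119 -0.003 -0.031] [ 0.1 -0.2 -1.9] [ 0.5998 -0.0504  0.1433] 0.014247746531394004
```

Emit:
apply_moves(commands=[[0, 0, 0, 0, 0, -0.8], [0, 0, 0, 0, 0, -0.8], [0, 0, 0, 0, 0, -0.4], [0, 0, 0, 0, 0, 0]])

```text
time_s: 49.67
eef_pos: [0.5996, -0.0506, 0.1432]
orientation: [0.003, 0.587, 0.809, 0.001]
ft_force: [-1.0, -0.2, -1.7]
width: 0.0146
grasp_force: 24.4
```

```bash
python3 - <<'E'
from h import *
s=env.sense(); goto((.5988,-.0505,.141),Rp(0,33)); print(s['ft_torque'].round(3),s['ft_force'].round(1),s['eef_pos'].round(4),s['width'])
E
```

```text
shift units [ 0.02 -0.04  0.11] turn units [ 0.08  0.   15.01] q [-0.27  0.42  1.53 -0.    1.19 -0.58]
[ 0.087  0.171 -0.008] [-1.  -0.2 -1.7] [ 0.5996 -0.0506  0.1432] 0.01461879488867788
```

Turned 75°, which is more than the 69° maximum, and the moment pattern has changed. I'll release, rise clear and read the white line.

Emit:
apply_moves(commands=[[0, 0, 0, 0, 0, 0], [0, 0, 0, 0, 0, 0], [0, 0, -0.3, 0, 0, 0], [0, 0, -0.8, 0, 0, 0], [0, 0, -0.8, 0, 0, 0], [0, 0, -0.8, 0, 0, 0], [0, 0, -0.8, 0, 0, 0], [0, 0, -0.8, 0, 0, 0], [0, 0, 0, 0, 0, 0]], jaw=0.29)

```text
time_s: 50.42
eef_pos: [0.6014, -0.051, 0.2338]
orientation: [0.007, 0.587, 0.81, 0.002]
ft_force: [0.9, -0.6, 1.3]
width: 0.0249
grasp_force: 0.0
```

```bash
python3 - <<'E'
from h import *
snap('wrist','w14'); log(); c=np.array([.9563,-.2924])
def white(f,c,r=45,th=110):
    im=cv2.imread(f'pics/{f}.png'); n,l,st,ce=cv2.connectedComponentsWithStats((im.min(2)>th).astype(np.uint8)); return [(ce[i],int(st[i,4]),l==i) for i in range(1,n) if 2<st[i,4]<150 and np.hypot(*(ce[i]-c))<r]
for f in('w12','w13','w14'):
    k=np.array(proj(f,(.5988,-.0505,.151))); print(f,k)
    for w,a,m in white(f,k):
        P=np.array([onz(f,x,y,.151)[:2] for y,x in np.argwhere(m)]); 
        if len(P)>3:
            ev,V=np.linalg.eigh(np.cov(P.T)); d=V[:,1]; ang=np.degrees(np.arctan2(d[1],d[0])); el=np.sqrt(max(ev[1]/max(ev[0],1e-12),0))
        else: ang=el=0
        print(w.round(1),a,'z.151',P.mean(0).round(4),'z.135',onz(f,*w,.135)[:2].round(4),'axis',round(ang%180,1),'elong',round(el,1))
print('off axis would be',(163.0)%180)
E
```

```text
w12 [293.81024645 281.56688348]
[291.5 285.6] 11 z.151 [ 0.596  -0.0474] z.135 [ 0.5921 -0.0447] axis 100.0 elong 5.0
[297.  293.2] 4 z.151 [ 0.5881 -0.05  ] z.135 [ 0.5838 -0.0474] axis 72.6 elong 1.6
w13 [312.15576498 219.04590307]
[334. 201.] 3 z.151 [ 0.6198 -0.0562] z.135 [ 0.6158 -0.0601] axis 0 elong 0
[306.5 220. ] 14 z.151 [ 0.5958 -0.0473] z.135 [ 0.59   -0.0505] axis 97.6 elong 5.1
[299.5 224. ] 6 z.151 [ 0.5901 -0.0446] z.135 [ 0.5839 -0.0476] axis 31.7 elong 1.8
w14 [311.0965125 205.9992875]
[282.  173.7] 3 z.151 [ 0.5691 -0.0319] z.135 [ 0.5688 -0.0362] axis 0 elong 0
[286.5 184.2] 4 z.151 [ 0.5748 -0.0391] z.135 [ 0.5749 -0.0439] axis 160.1 elong 5.9
[290. 187.] 3 z.151 [ 0.5781 -0.0404] z.135 [ 0.5784 -0.0453] axis 0 elong 0
[297.2 195.8] 6 z.151 [ 0.5856 -0.0457] z.135 [ 0.5864 -0.0509] axis 67.2 elong 1.4
[305.4 207.1] 13 z.151 [ 0.5947 -0.0528] z.135 [ 0.5962 -0.0586] axis 167.4 elong 4.9
[328.  213.3] 3 z.151 [ 0.6139 -0.0524] z.135 [ 0.6167 -0.0581] axis 0 elong 0
[325. 217.] 3 z.151 [ 0.6126 -0.0562] z.135 [ 0.6153 -0.0622] axis 0 elong 0
[310. 219.] 5 z.151 [ 0.6014 -0.0616] z.135 [ 0.6034 -0.068 ] axis 17.8 elong 1297.6
[315. 218.] 3 z.151 [ 0.6051 -0.0595] z.135 [ 0.6073 -0.0658] axis 0 elong 0
off axis would be 163.0
```

The white line's axis went from 98° to 167°, against 163° for off: about 1.12 rad turned, now at the stop within noise. I'll rise further and confirm that the radio and battery stayed seated.

Emit:
apply_moves(commands=[[0, 0, -1, 0, 0, 0], [0, 0, -1, 0, 0, 0], [-0.8, 0, -1, 0, 0, 0], [-0.8, 0, 0, 0, 0, 0], [-0.8, 0, 0, 0, 0, 0], [0, 0, 0, 0, 0, 0], [0, 0, 0, 0, 0, 0]])

```text
time_s: 51.05
eef_pos: [0.6133, -0.0969, 0.2869]
orientation: [0.001, 0.588, 0.809, 0.0]
ft_force: [0.5, 0.4, -0.2]
width: 0.025
grasp_force: 0.0
```

```bash
python3 - <<'E'
from h import *
snap('wrist','w15'); snap('top','t15'); snap('scene','s15'); log(); print(env.sense()['eef_pos'])
def white(f,c,r=30,th=110):
    im=cv2.imread(f'pics/{f}.png'); n,l,st,ce=cv2.connectedComponentsWithStats((im.min(2)>th).astype(np.uint8)); return [(ce[i],int(st[i,4]),l==i) for i in range(1,n) if 2<st[i,4]<60 and np.hypot(*(ce[i]-c))<r]
k=np.array(proj('w15',(.5988,-.0505,.151))); print(k)
for w,a,m in white('w15',k):
    P=np.array([onz('w15',x,y,.151)[:2] for y,x in np.argwhere(m)]); ev,V=np.linalg.eigh(np.cov(P.T)); d=V[:,1]
    print(w.round(1),a,'z.151',P.mean(0).round(4),'z.135',onz('w15',*w,.135)[:2].round(4),'axis',round(np.degrees(np.arctan2(d[1],d[0]))%180,1))
    for f,u in(('w14',(297.2,195.8)),('w14',(305.4,207.1)),('w13',(299.5,224.))): 
        p,e=tri('w15',w,f,u); print('   tri',f,u,p.round(4),round(e,4))
# battery top in w13,w14,w15 (z=.115): dark extents along y and x through centre
for f in('w13','w14','w15'):
    g=cv2.imread(f'pics/{f}.png').max(2).astype(int)
    def at(y,a):
        u,v=np.round(proj(f,(.6427+a*.956+y*.292,-.044-a*.292+y*.956,.115))).astype(int); return int(g[v,u]) if 0<=v<400 and 0<=u<640 else -1
    print(f,'y dark',[y for y in range(-40,41) if 0<=at(y/1000,-.004)<45],'x dark',[a for a in range(-25,31) if 0<=at(.02,a/1000)<45])
# static top camera, before battery (t6) vs radio placed (t11/t12) vs now
for a,b in(('t12','t15'),):
    A,B=[cv2.imread(f'pics/{f}.png')[140:215,270:345].astype(int) for f in(a,b)]; d=np.abs(A-B).max(2); print(a,b,(d>40).sum()); ys,xs=np.nonzero(d>40); print(xs.min()+270 if len(xs) else 0,xs.max()+270 if len(xs) else 0,ys.min()+140 if len(ys) else 0,ys.max()+140 if len(ys) else 0)
E
```

```text
[ 0.61328267 -0.09546365  0.28798043]
[315.42073332 138.97567618]
[290.7 129.3] 3 z.151 [ 0.5745 -0.0492] z.135 [ 0.5738 -0.051 ] axis 153.7
   tri w14 (297.2, 195.8) [ 0.5801 -0.0461  0.1574] 0.0115
   tri w14 (305.4, 207.1) [ 0.5836 -0.0401  0.1976] 0.0158
   tri w13 (299.5, 224.0) [ 0.5723 -0.0538  0.105 ] 0.0012
[303. 133.] 5 z.151 [ 0.5863 -0.0489] z.135 [ 0.5862 -0.0506] axis 33.7
   tri w14 (297.2, 195.8) [ 0.5863 -0.0505  0.1364] 0.0002
   tri w14 (305.4, 207.1) [ 0.5894 -0.0449  0.1763] 0.0064
   tri w13 (299.5, 224.0) [ 0.5859 -0.0485  0.1395] 0.0034
[310.9 140.2] 12 z.151 [ 0.5952 -0.0528] z.135 [ 0.5956 -0.0548] axis 166.6
   tri w14 (297.2, 195.8) [ 0.592  -0.0584  0.1109] 0.0086
   tri w14 (305.4, 207.1) [ 0.595  -0.0529  0.1505] 0.0004
   tri w13 (299.5, 224.0) [ 0.5943 -0.0473  0.1606] 0.0088
[298.8 143. ] 11 z.151 [ 0.5853 -0.0588] z.135 [ 0.5851 -0.0611] axis 160.8
   tri w14 (297.2, 195.8) [ 0.5869 -0.0674  0.0871] 0.0044
   tri w14 (305.4, 207.1) [ 0.5902 -0.0571  0.146 ] 0.0111
   tri w13 (299.5, 224.0) [ 0.5845 -0.0543  0.1357] 0.0134
[304.3 146.7] 3 z.151 [ 0.5
[... 1192 characters left out ...]
4, -3, -2, -1, 0, 1, 2, 3, 4, 5, 6, 7, 8, 9, 10, 11, 12, 13, 14, 15, 16, 17, 18, 19, 20, 21, 22, 23, 24, 25, 26, 27, 28, 29, 30] x dark [-25, -24, -23, -22, -21, -20, -19, -18, -17, -16, -15, -14, -13, -12, -11, -10, -9, -8, -7, -6, -5, -4, -3, -2, -1, 0, 1, 2, 3, 4, 5, 6, 7]
w15 y dark [-29, -28, -27, -26, -25, -24, -23, -22, -21, -20, -19, -18, -17, -16, -15, -14, -13, -12, -11, -10, -9, -8, -7, -6, -5, -4, -3, -2, -1, 0, 1, 2, 3, 4, 5, 6, 7, 8, 9, 10, 11, 12, 13, 14, 15, 16, 17, 18, 19, 20, 21, 22, 23, 24, 25, 26, 27] x dark [-25, -24, -23, -21, -20, -19, -18, -17, -16, -15, -14, -13, -12, -11, -10, -9, -8, -7, -6, -5, -4, -3, -2, -1, 0, 1, 2, 3, 4, 5, 6, 7, 8]
t12 t15 696
270 333 140 207
```

The line axis (166.6°) points at the dot (165.4°), so the knob is off. The knob line sits at z = 0.1505 and the case dot at 0.136, so the radio is fully seated and upright, and the battery is unchanged. Handing in.

```bash
python3 -c "
from station import env
print(env.job_done())"
```

```text
the job is handed in; nothing more can be done
None
```

I handed the job in after about 51 of the 72 s: battery upright in the rear slot, radio in the front pocket with its speaker forward, knob turned back to off by my camera readings, and the stapler and tape not touched as far as I saw; no verdict came back.

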